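Clamp the serving plank in the carving stand

ROBOT

A 7-joint arm with a two-finger parallel gripper is mounted at the origin on the work surface. World frame = base frame: x ahead of the robot, y to its left, z up, the work surface at z = 0. Lengths are in m, angles in rad, forces in N, time in s.
With the tool pointing down it reaches from about 0.425 to 1.025 m from the base axis. Payload 9.4 kg.
Tool frame: the origin (TCP) lies midway between the tips of the shut fingers; the grasp point (between the pads) lies 19 mm behind it; x points along the fingers, y is the direction in which the jaws open and shut, and the axes are right-handed (so a half turn about x gives the same grasp; the last joint's range is limited). The gripper opens to 85 mm and grips with 20 to 120 N. Pads are 22 mm wide; open, the fingers measure 114 mm over their backs; the gripper's body (76 mm by 85 mm) begins 54 mm behind the grasp point. The pads swing forward as they close: fully open they stand 13 mm farther back than shut.
Start: joints at [-1.287, 0.599, -0.003, 1.599, 0.002, 0.943, -0.08], TCP at [0.256, 0.678, 0.231] pointing down, gripper open.
Joint ranges: [-2.57, 2.57], [-0.35, 1.97], [-1.29, 1.29], [0.11, 2.56], [-1.05, 4.19], [0.11, 1.86], [-2.63, 2.63]. Speed limits (rad/s): [2.22, 2.22, 3.01, 3.01, 3.14, 3.14, 3.14].

INTERFACE

Orientations are given as a unit quaternion [w, x, y, z].
In Python, from workcell import monitor, camera, hand_in gives the robot as it stands.
- The arm moves only by the tool drive_tool, never from a script. Its argument "targets" is a list of rows, each a list of 7 numbers: the shift along the tool's x, y, z each as a share of 0.25 m, from -1 to 1, then the turn, a rotation vector about the tool's x, y, z each as a share of 360 degrees, from -1 to 1, then the opening, from 0 (shut) to 1 (fully open). In form: [[dx, dy, dz, ax, ay, az, hand], ...]. A call has 1 to 8 rows; each row is the pose to reach, as a shift and turn from the pose commanded when the call began, along the tool's axes at that moment, turning the shorter way round; what a row does not reach only later rows make up. A row lasts 1/10 s, in which the tool goes at most 50 mm and 8.59 degrees, less where a joint would pass 70% of its speed; a pose out of reach is approached as far as the arm can. A call with a number of a shift or a turn outside -1 to 1 is refused whole. A call with a gripper value outside its range is refused whole. The fingers move at their own pace and stop on an object; the grip force is fixed at half the most. Time passes only in rows, so rows that repeat a pose let the fingers close. It gives the time, the measured TCP pose, the force and the opening at its end, in the units of the state.
- monitor.read_state(): the state, without advancing time (a new reading comes with each control period).
- camera(name): name is "scene" or "top" or "wrist"; returns a dict with "color" (420x560x3 uint8, red, green, blue), "z_map" (420x560 float32, m along the optical axis (not along the pixel's ray), 0 where there is no reading), "camera_matrix" (3x3 intrinsics, pixels), "position" and "orientation" of the camera in the world. Camera axes: x right, y up, looking along -z (the intrinsics and any distortion apply to the point x, -y, -z); pixel columns grow to the right and rows downward; lengths in m; the calibration is good to about 2 mm. A picture is of the moment at which its call begins.
- hand_in(): hands the job in, once; it reports no verdict.
The state is a dict: "time": time; "q": joint angles; "dq": joint speeds; "tau": joint torques, N m; "tcp_pos": TCP position; "ee_rot": TCP orientation; "wrist_force": force on the tool from outside, world axes, zero at the start; "ft_torque": the same for the moment, N m; "opening": opening from 0.0 (shut) to 1.0 (fully open).
Only numpy, scipy, OpenCV 4.12 (cv2) and the standard library are available. Lean on these libraries where they do the work, as an engineer would, in place of code of your own. Each camera call takes 0.05 s, during which the arm holds its last target.

TASK

Get the sloping carving stand ready: lift the little sauce pot off it and stand the pot upright in the shallow steel tray, then lay the wooden plank flat along the stand's rail, under the clamp's pad and with its lower end resting against the lip. Let go of the plank, then crank the clamp's handle clockwise until the sprung pad meets the plank and give it about half a turn more, so that the plank is held snugly without the spring being wound down solid. Let go, and leave the other table things where they are.

Things in the scene. Friction and masses are not known exactly. Their poses are not given: they have to be found in the camera images.
- bed: Rail of the fixed carving stand: steel bar 44 mm wide, 256 long, rising at 30 degrees towards the robot's left. Origin: on its top surface, mid-width, at the inner face of the 8 mm high lip at its low end, 50 mm above the table. x: up along the rail; y: across, towards the robot; z: square to its surface, up. At x = 135 to 195 mm two cheeks, 10 mm high, inner faces at y = +-37 mm. The base plate under it is 270 x 120 mm.
- clamp_arm (a point): Centre of the brass clamp frame's arm, on the screw's axis, which is parallel to the rail's z at x = 180 mm, y = 0 in the rail's frame. The point is 109 mm above the rail; the arm is 40 mm wide at most, from x = 158 mm to the spine, and spans 96 to 122 mm above the rail. The frame's spine, x = 234 to 256 mm, closes it at the far end.
- pad: Round rubber-faced pad, 32 mm across, on a coil spring under the clamp screw. Origin: centre of its lower face; z as the rail's z. It sinks 24 mm per clockwise turn of the crank (3.82 mm per rad) until it meets something; then the screw goes on sinking and squeezes the spring, 2.2 N per mm (26 N after half a turn), solid after 18 mm (three quarters of a turn).
- crank (a joint): Turn of the crank about the clamp screw, rad, 0 (top of travel) to 16; grows clockwise as seen from above, which lowers screw, pad and crank together by 3.82 mm per rad. It stays where it is left: it takes about 3 N at the handle to turn it, 2 N more after half a turn of squeezing the spring.
- knob_grip (a point): Middle of the crank's dark wooden handle, an upright cylinder 22 mm across and 38 mm tall, its axis parallel to the rail's z, 45 mm from the screw's axis. The point is on its axis, 16 mm below its top and 26 mm above the crank arm. The handle spins freely on its pin, so the hand that holds it need not turn as it goes round.
- plank: Dark wooden serving plank, 220 x 60 x 20 mm (x, y, z), 0.2 kg, lying flat on the table to the left or the right of the stand. Origin: centre of its underside; both ends are alike.
- tray: Shallow rectangular stainless steel tray, 200 x 140 mm outside, rim 14 mm high, walls and floor 4 to 5 mm thick, fixed on the table on the stand's other side. Origin: centre of its underside.
- pot: Small lidded steel sauce pot, round, 50 mm across at the lid and 48 mm below it, 50 mm tall with its knob (lid edge 35 to 39 mm up), 0.12 kg. It stands on the rail against the lip at the start, leaning with the slope. Origin: centre of its underside; z is its own upward axis.
Things that resemble listed ones, but are neither listed nor needed, are in the scene too. Of the things that look like the plank, the largest one is meant.

How it is judged:
On the way, in this order (a step that is already met when the one before it is completed fails the run):
1. the pot stands upright in the tray, let go (x of pot in the frame of tray between -0.09 and 0.09 m and y of pot in the frame of tray between -0.06 and 0.06 m and z of pot in the frame of tray between 0 and 0.012 m and angle between pot's own z axis and vertical below 0.15 rad and linear speed of pot below 0.03 m/s and contact force between pot and the fingers below 0.1 N), for 0.2 s.
2. the plank lies flat on the rail against the lip, let go and not yet clamped (x of plank in the frame of bed between 0.102 and 0.12 m and y of plank in the frame of bed between -0.011 and 0.011 m and z of plank in the frame of bed between -0.004 and 0.025 m and angle between the z axis of plank and the z axis of bed, either way round below 0.07 rad and angle between the x axis of plank and the x axis of bed, either way round below 0.12 rad and linear speed of plank below 0.03 m/s and contact force between plank and the fingers below 0.1 N and contact force between pad and plank below 0.5 N), for 0.2 s.
3. the pad meets the plank (contact force between pad and plank above 1 N and x of plank in the frame of bed between 0.102 and 0.12 m and y of plank in the frame of bed between -0.011 and 0.011 m and z of plank in the frame of bed between -0.004 and 0.025 m and angle between the z axis of plank and the z axis of bed, either way round below 0.07 rad and angle between the x axis of plank and the x axis of bed, either way round below 0.12 rad and linear speed of plank below 0.03 m/s), for 0.02 s.
4. the clamp is snug (contact force between pad and plank above 13 N and x of plank in the frame of bed between 0.102 and 0.12 m and y of plank in the frame of bed between -0.011 and 0.011 m and z of plank in the frame of bed between -0.004 and 0.025 m and angle between the z axis of plank and the z axis of bed, either way round below 0.07 rad and angle between the x axis of plank and the x axis of bed, either way round below 0.12 rad and linear speed of plank below 0.03 m/s), for 0.2 s.
At the end, for the whole second after the job is handed in: Pot upright (0.15 rad) in the tray; plank flat (0.07 rad) and in line (0.12 rad) on the rail, lower end within 10 mm of the lip, within 11 mm of mid-rail; pad pressing it with 11 to 41 N (a quarter to three quarters of a turn past contact); all at rest (x of pot in the frame of tray between -0.09 and 0.09 m and y of pot in the frame of tray between -0.06 and 0.06 m and z of pot in the frame of tray between 0 and 0.012 m and angle between pot's own z axis and vertical below 0.15 rad and linear speed of each of pot, plank below 0.03 m/s and x of plank in the frame of bed between 0.102 and 0.12 m and y of plank in the frame of bed between -0.011 and 0.011 m and z of plank in the frame of bed between -0.004 and 0.025 m and angle between the z axis of plank and the z axis of bed, either way round below 0.07 rad and angle between the x axis of plank and the x axis of bed, either way round below 0.12 rad and contact force between pad and plank between 11 and 41 N); the robot touches nothing.
It fails at once if the clamp is wound down solid (more than 60 N on the plank) (contact force between pad and plank above 60 N).
It fails at once if another table thing is moved by more than 40 mm (distance of any of mill, shaker, bowl, glass, tongs, ladle, fuel, plate from where it was at the start of the episode above 0.04 m).
It also fails if it takes over 72 s, if anything falls off the work surface, if the arm or the gripper's body presses on something with over 40 N, if the wrist force passes 120 N, or if a joint passes its speed limit or range.

## Working session

There is one attempt and no reset: what is moved stays moved. The work goes in short steps, Python scripts to look and compute and a tool call to move; the robot and the scene stay as the last step left them, time stands still between calls to the robot, and variables do not carry over. Pictures are saved under pics/ and viewed, and the job is handed in when it is done.

Besides the shell and the picture viewer there is one more tool, called after "Emit:" as name([rows], argument=value, ...), one row to a line, values as JSON. drive_tool: Moves the arm, as the interface text tells. Shift numbers are shares of 0.25 m and turn numbers shares of 360 degrees, none past 1 either way. Its arguments: {"type":"object","properties":{"targets":{"type":"array","items":{"type":"array","items":{"type":"number","minimum":-1,"maximum":1}}}},"required":["targets"]}

```bash
ls; mkdir -p pics; cat > h.py <<'E'
import numpy as np, cv2
from workcell import monitor, camera, hand_in
from scipy.spatial.transform import Rotation as R
def rot(q): return R.from_quat([q[1],q[2],q[3],q[0]])
def snap(name,fn):
    c=camera(name); cv2.imwrite('pics/'+fn+'.png',c['color'][:,:,::-1]); np.savez('pics/'+fn+'.npz',**c); return c
def load(fn): return dict(np.load('pics/'+fn+'.npz'))
def cloud(c):
    z=c['z_map'];K=c['camera_matrix'];h,w=z.shape
    u,v=np.meshgrid(np.arange(w),np.arange(h))
    p=np.stack([(u-K[0,2])/K[0,0]*z,-(v-K[1,2])/K[1,1]*z,-z],-1)
    P=p@rot(c['orientation']).as_matrix().T+c['position']
    P[z==0]=np.nan
    return P
def proj(c,P):
    p=rot(c['orientation']).inv().apply(np.atleast_2d(P)-c['position']);K=c['camera_matrix']
    return np.stack([K[0,0]*p[:,0]/-p[:,2]+K[0,2],K[1,1]*-p[:,1]/-p[:,2]+K[1,2]],-1)
E
python3 - <<'E'
from h import *
for n in ['scene','top','wrist']:
    c=snap(n,n+'0'); print(n,c['position'],c['orientation'],c['camera_matrix'].round(1).tolist(),[k for k in c])
s=monitor.read_state(); print(s)
E
```

```text
pics
scene [ 1.22736278 -0.13606056  1.4066325 ] [0.74868767 0.23084053 0.17361961 0.59668723] [[537.6, 0.0, 280.6], [0.0, 537.6, 220.0], [0.0, 0.0, 1.0]] ['color', 'z_map', 'camera_matrix', 'position', 'orientation']
top [0.35043358 0.03919811 1.471156  ] [-0.70245925 -0.03023613  0.02060809  0.71078272] [[481.3, 0.0, 281.3], [0.0, 481.3, 204.5], [0.0, 0.0, 1.0]] ['color', 'z_map', 'camera_matrix', 'position', 'orientation']
wrist [0.18190486 0.70603908 0.37285403] [ 0.81232496 -0.12943494 -0.08810291  0.56179412] [[344.9, 0.0, 281.0], [0.0, 344.9, 204.1], [0.0, 0.0, 1.0]] ['color', 'z_map', 'camera_matrix', 'position', 'orientation']
{'time': 0.15, 'q': array([-1.28670705,  0.59993111, -0.0025186 ,  1.59994142,  0.00181309,
        0.94289464, -0.07980134]), 'dq': array([ 0.00047772, -0.00295054, -0.00050777, -0.0035659 ,  0.00139744,
       -0.00129855, -0.00106396]), 'tau': array([ 2.72320089e-03, -7.76997900e+01,  1.56641107e+00, -2.58233714e+01,
        1.24429195e-02,  6.79854813e-03, -3.34035212e-05]), 'tcp_pos': array([0.2558355 , 0.67798779, 0.23062478]), 'ee_rot': array([ 0.6956091 ,  0.12643821,  0.69566134, -0.12726609]), 'wrist_force': array([-0.22821059,  0.19401268,  0.00899246]), 'ft_torque': array([-0.02438362, -0.00669391,  0.04528734]), 'opening': 1.0022650330439595}
```

View pics/scene0.png

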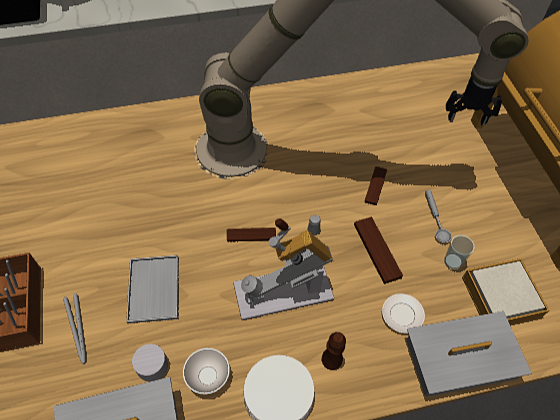

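View pics/top0.png

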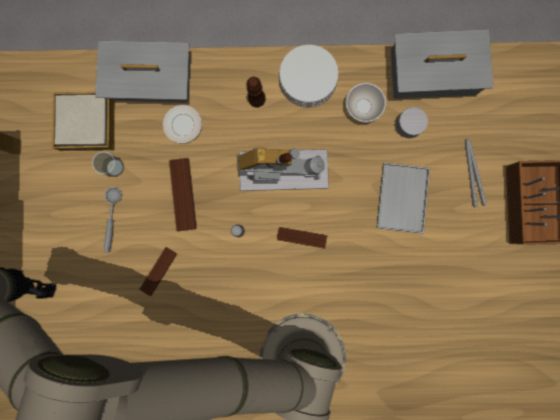

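View pics/wrist0.png

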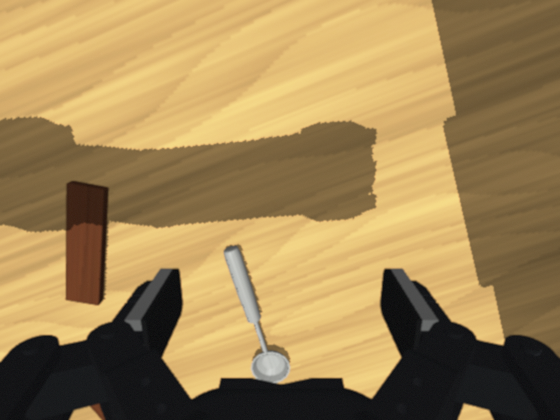

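```bash
python3 - <<'E'
from h import *
t=load('top0');s=load('scene0')
big=[]
for c,n,(x0,x1,y0,y1) in [(t,'top',(220,345,130,215)),(s,'scene',(215,345,205,330))]:
    im=c['color'][y0:y1,x0:x1,::-1]; f=min(800/im.shape[1],600/im.shape[0]); cv2.imwrite(f'pics/{n}_z.png',cv2.resize(im,None,fx=f,fy=f,interpolation=cv2.INTER_CUBIC))
Pt=cloud(t);Ps=cloud(s)
for c,P,n,pts in [(t,Pt,'top',[(183,195),(403,198),(315,163),(285,157),(237,230),(262,155),(260,182),(320,185),(295,165),(305,168),(244,155)]),(s,Ps,'scene',[(378,250),(153,290),(250,283),(282,225),(313,222),(300,245)])]:
    for u,v in pts: print(n,u,v,P[v,u].round(3))
# plank
for nm,(x0,x1,y0,y1),lo,hi in [('plank',(160,205,150,240),.012,.03),('plate',(235,335,145,195),.001,.012),('tray',(370,435,155,240),.003,.02)]:
    Q=Pt[y0:y1,x0:x1].reshape(-1,3); m=(Q[:,2]>lo)&(Q[:,2]<hi); Q=Q[m]
    r=cv2.minAreaRect((Q[:,:2]*1000).astype(np.float32)); print(nm,r,np.median(Q[:,2]),m.sum())
    print(cv2.boxPoints(r))
E
```

```text
top 183 195 [0.488 0.357 0.016]
top 403 198 [ 0.472 -0.314  0.001]
top 315 163 [ 0.567 -0.041  0.102]
top 285 157 [0.543 0.044 0.348]
top 237 230 [0.379 0.187 0.071]
top 262 155 [0.562 0.102 0.277]
top 260 182 [0.525 0.123 0.01 ]
top 320 185 [ 0.513 -0.06   0.014]
top 295 165 [0.565 0.016 0.087]
top 305 168 [ 0.557 -0.013  0.079]
top 244 155 [0.574 0.153 0.212]
scene 378 250 [0.501 0.357 0.014]
scene 153 290 [ 0.48  -0.316  0.003]
scene 250 283 [ 0.571 -0.046  0.104]
scene 282 225 [0.556 0.041 0.34 ]
scene 313 222 [0.396 0.179 0.069]
scene 300 245 [0.573 0.085 0.26 ]
plank ((491.1485290527344, 359.3808288574219), (219.51934814453125, 61.580963134765625), 6.448756694793701) 0.01986061245336268 1425
[[378.62512 377.6489 ]
 [385.54156 316.45755]
 [603.67194 341.11276]
 [596.7555  402.3041 ]]
plate ((564.2993774414062, 47.70746612548828), (305.6708679199219, 152.6378936767578), 89.22077178955078) 0.0073912005333225395 973
[[ 485.90897 -104.07591]
 [ 638.5328  -106.15173]
 [ 642.6898   199.49084]
 [ 490.06598  201.56667]]
tray ((475.092041015625, -309.88629150390625), (195.9521942138672, 259.054443359375), 88.57347869873047) 0.005593770194313841 2207
[[ 343.16586 -404.60745]
 [ 602.14    -411.0566 ]
 [ 607.0182  -215.16513]
 [ 348.04407 -208.71597]]
```

```bash
sleep 0.1
```

```text
(no output)
```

View pics/top_z.png

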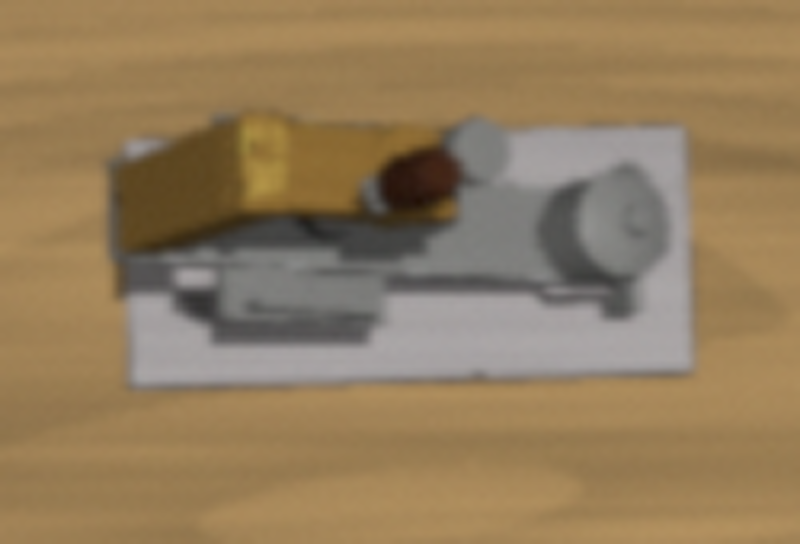

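View pics/scene_z.png

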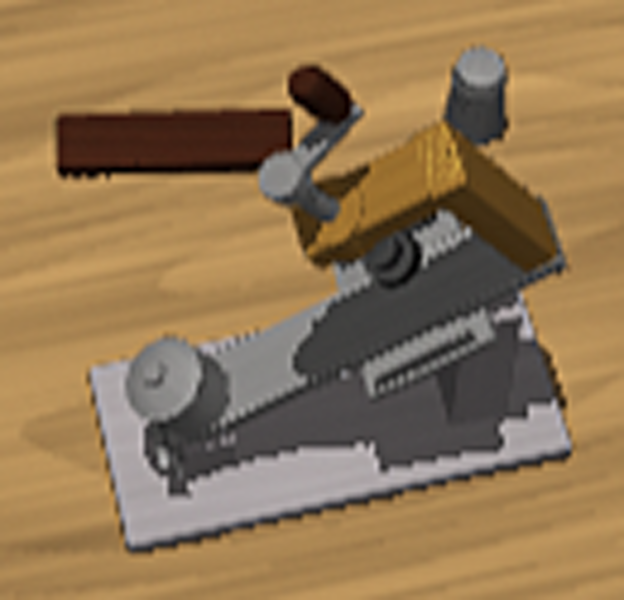

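```bash
python3 - <<'E'
from h import *
t=load('top0');s=load('scene0')
def ray(c,u,v,z):
    K=c['camera_matrix']; d=rot(c['orientation']).apply([(u-K[0,2])/K[0,0],-(v-K[1,2])/K[1,1],-1]); o=c['position']
    return o+d*(z-o[2])/d[2]
for c,n,(x0,x1,y0,y1) in [(t,'top',(220,345,130,215)),(s,'scene',(215,345,205,330))]:
    P=cloud(c)[y0:y1,x0:x1];col=c['color'][y0:y1,x0:x1].astype(int)
    gray=(abs(col[...,0]-col[...,2])<18)
    m=gray&(P[...,2]>.003)&(P[...,2]<.02)
    print(n,'plate z',np.percentile(P[m][:,2],[10,25,50,75,90]).round(4),m.sum())
    # only connected comp
    r=cv2.minAreaRect((P[m][:,:2]*1000).astype(np.float32)); print(r, cv2.boxPoints(r).round(1).tolist())
    # rail plane: RANSAC-ish  points with z in .05-.2 and gray
    g=gray&(P[...,2]>.04)&(P[...,2]<.2); Q=P[g]
    best=None
    rng=np.random.default_rng(0)
    for psi in np.radians(np.arange(-6,6.1,.5)):
        # bed x dir horizontally = (-sin psi, cos psi)
        ex=np.array([-np.sin(psi)*np.cos(np.pi/6),np.cos(psi)*np.cos(np.pi/6),.5])
        ez=np.array([np.sin(psi)*.5,-np.cos(psi)*.5,np.cos(np.pi/6)])
        d=Q@ez
        h,e=np.histogram(d,bins=np.arange(d.min(),d.max(),.003)); k=h.argmax()
        sel=abs(d-(e[k]+.0015))<.004
        if best is None or h[k]>best[0]: best=(h[k],psi,np.median(d[sel]),sel,ex,ez)
    print('psi',np.degrees(best[1]),'d',best[2],best[0])
    S=Q[best[3]]; mu=S.mean(0); n_=np.linalg.svd(S-mu)[2][2]; n_*=np.sign(n_[2]); print('normal',n_,'tilt',np.degrees(np.arccos(n_[2])),'az',np.degrees(np.arctan2(n_[0],-n_[1])),mu, (S.min(0),S.max(0)), 'std',((S-mu)@n_).std())
for u,v in [(240.3,190.6),(328.3,188.3),(327.5,149.5)]: print(ray(t,u,v,.010))
f=600/125
for u,v in [(92,372),(128,548),(570,455)]: print('s',ray(s,215+u/4.8,205+v/4.8,.010))
E
```

```text
top plate z [0.0094 0.0112 0.0134 0.0156 0.0171] 1345
((562.5664672851562, 50.837257385253906), (118.2022705078125, 267.5839538574219), 0.8293554186820984) [[501.5, 183.8000030517578], [505.3999938964844, -83.80000305175781], [623.5999755859375, -82.0999984741211], [619.7000122070312, 185.5]]
psi -5.5 d 0.0412283262336528 287
normal [-0.05520346 -0.4977519   0.86556087] tilt 30.05318833207848 az -6.328558671721422 [0.54912535 0.05871209 0.11178373] (array([ 0.51713622, -0.05829064,  0.04652005]), array([0.5989196 , 0.17294484, 0.17953573])) std 0.002003759730204094
scene plate z [0.0086 0.0107 0.0129 0.0152 0.017 ] 2018
((502.1114501953125, 62.45384979248047), (296.1526794433594, 262.9074401855469), 87.31427001953125) [[363.8999938964844, -79.30000305175781], [626.5, -91.5999984741211], [640.4000244140625, 204.1999969482422], [377.70001220703125, 216.5]]
psi 5.0 d 0.09295835527907528 457
normal [ 0.03739348 -0.49773382  0.86652338] tilt 29.942886278134534 az 4.2964153969045995 [0.5711689  0.06681261 0.11708398] (array([ 0.52421497, -0.05671957,  0.04438808]), array([0.61080025, 0.17162053, 0.17874634])) std 0.0020357372713002628
[0.49987176 0.18311754 0.01      ]
[ 0.50350571 -0.08542614  0.01      ]
[ 0.62305226 -0.08516256  0.01      ]
s [ 0.51175339 -0.08425341  0.01      ]
s [ 0.62790274 -0.08451735  0.01      ]
s [0.62788494 0.18168844 0.01      ]
```

```bash
cat >> h.py <<'E'
def cur():
    s=monitor.read_state(); return np.array(s['tcp_pos']),rot(s['ee_rot']),s
def rel(p,Rt):
    p0,R0,s=cur()
    d=R0.inv().apply(np.array(p)-p0)/.25; a=(R0.inv()*Rt).as_rotvec()/(2*np.pi)
    return np.r_[d,a].round(4)
def frame(xdir,yhint):
    x=np.array(xdir,float);x/=np.linalg.norm(x);y=np.array(yhint,float);y-=x*(x@y);y/=np.linalg.norm(y)
    return R.from_matrix(np.stack([x,y,np.cross(x,y)],1))
E
python3 - <<'E'
from h import *
p,Rr,s=cur(); print(p,Rr.as_matrix().round(3))
c=load('wrist0'); print('cam in tool', Rr.inv().apply(c['position']-p), (Rr.inv()*rot(c['orientation'])).as_matrix().round(3))
for yh in [(1,0,0),(-1,0,0)]:
  for P in [(.5,0.05,.47),]: print(yh,rel(P,frame((0,0.0,-1),yh)))
E
```

```text
[0.2558355  0.67798779 0.23062478] [[-0.     0.353  0.936]
 [-0.001  0.936 -0.353]
 [-1.    -0.001  0.   ]]
cam in tool [-1.42240192e-01 -1.53763026e-05 -7.90537910e-02] [[ 0.001  0.309 -0.951]
 [ 1.    -0.     0.001]
 [ 0.    -0.951 -0.309]]
(1, 0, 0) [-9.5490e-01 -2.0066e+00  1.8006e+00  1.9260e-01  1.0000e-04  1.0000e-04]
(-1, 0, 0) [-9.5490e-01 -2.0066e+00  1.8006e+00 -3.0740e-01 -2.0000e-04  1.0000e-04]
```

Emit:
drive_tool([
  [-0.9,-1,0.9,0.1,0,0,1],
  [-0.9,-1,0.9,0.1,0,0,1],
  [-0.9,-1,0.9,0.1,0,0,1],
  [-0.9,-1,0.9,0.1,0,0,1],
  [-0.9,-1,0.9,0.1,0,0,1],
  [-0.9,-1,0.9,0.1,0,0,1],
  [-0.9,-1,0.9,0.1,0,0,1],
  [-0.9,-1,0.9,0.1,0,0,1],
])

```text
time: 0.95
tcp_pos: [0.377, 0.3667, 0.4548]
ee_rot: [0.622, 0.336, 0.622, -0.336]
wrist_force: [0.7, 1.1, -1.0]
opening: 1.002
```

```bash
python3 - <<'E'
from h import *
print(rel((.55,.13,.46),frame((0,0,-1),(1,0,0))),cur()[0],cur()[2]['q'].round(2))
E
```

```text
[-0.021   0.0579  1.1713  0.0926 -0.      0.    ] [0.37701234 0.36669719 0.45478048] [-1.09  0.16  0.25  1.75 -0.04  1.24 -0.25]
```

Emit:
drive_tool([
  [-0.02,0.06,1,0.0926,0,0,1],
  [-0.02,0.06,1,0.0926,0,0,1],
  [-0.02,0.06,1,0.0926,0,0,1],
  [-0.02,0.06,1,0.0926,0,0,1],
  [-0.02,0.06,1,0.0926,0,0,1],
  [-0.02,0.06,1,0.0926,0,0,1],
])

```text
time: 1.55
tcp_pos: [0.5297, 0.161, 0.4591]
ee_rot: [-0.499, -0.502, -0.496, 0.503]
wrist_force: [-0.4, -0.8, 0.2]
opening: 1.002
```

```bash
python3 - <<'E'
from h import *
c=snap('wrist','w1'); print(cur()[0],cur()[2]['q'].round(2))
im=c['color'][:,:,::-1]; cv2.imwrite('pics/w1b.png',cv2.resize(im,(800,600)))
P=cloud(c); print(np.nanpercentile(P[...,2],[1,50,99]))
E
```

```text
[0.52810688 0.1643658  0.45869468] [-0.79  0.21  0.49  1.7  -0.1   1.26 -0.29]
[-0.74907172  0.00099145  0.54588595]
```

View pics/w1b.png

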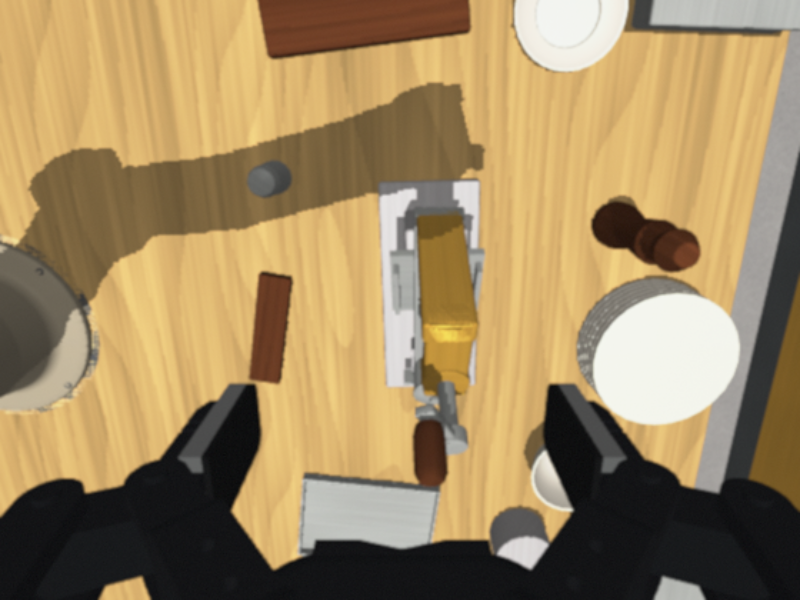

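```bash
cat >> h.py <<'E'
def ray(c,u,v,z):
    K=c['camera_matrix']; d=rot(c['orientation']).apply([(u-K[0,2])/K[0,0],-(v-K[1,2])/K[1,1],-1]); o=c['position']
    return o+d*(z-o[2])/d[2]
E
python3 - <<'E'
from h import *
c=load('w1');f=.7
im=c['color'][100:330,240:360,::-1];cv2.imwrite('pics/w1z.png',cv2.resize(im,None,fx=2.6,fy=2.6,interpolation=cv2.INTER_CUBIC))
for u,v in [(380,182),(480,180),(388,387),(475,385)]: print(ray(c,u*f,v*f,.012).round(4))
P=cloud(c);col=c['color'].astype(int)
# depth check vs table
print('table',np.nanmedian(P[200:280,60:160,2]))
m=np.zeros(P.shape[:2],bool);m[115:290,255:345]=1
g=m&(abs(col[...,0]-col[...,2])<18)
z=P[...,2]
h=g&(z>.004)&(z<.02);print(np.percentile(z[h],[10,50,90]),h.sum());
r=cv2.minAreaRect((P[h][:,:2]*1000).astype(np.float32));print(r)
# clamp arm top
yl=(col[...,0]-col[...,2]>60)&(z>.15)
for u,v in [(447,340),(420,345),(475,345),(435,375),(445,385),(430,440),(430,470),(428,425),(455,440),(423,408),(447,400)]:
    print((u,v),P[int(v*f),int(u*f)].round(4),col[int(v*f),int(u*f)])
E
```

```text
[0.506  0.1828 0.012 ]
[0.6233 0.1839 0.012 ]
[ 0.5104 -0.0874  0.012 ]
[ 0.6272 -0.0858  0.012 ]
table 7.17719977450515e-05
[0.01272593 0.01414147 0.01543837] 3290
((564.7035522460938, 50.46002197265625), (117.17933654785156, 266.1097412109375), 0.9423866271972656)
(447, 340) [0.5614 0.0975 0.275 ] [242 213  86]
(420, 345) [0.5504 0.0073 0.0843] [175 176 172]
(475, 345) [ 0.6235 -0.0245  0.0156] [194 185 179]
(435, 375) [0.555  0.0581 0.2542] [107  82  35]
(445, 385) [0.5633 0.0474 0.251 ] [112 114 111]
(430, 440) [0.5471 0.053  0.333 ] [74 43 27]
(430, 470) [0.5462 0.0427 0.349 ] [86 50 31]
(428, 425) [0.5458 0.0577 0.3226] [66 38 23]
(455, 440) [0.5668 0.0278 0.2973] [167 169 165]
(423, 408) [0.5435 0.0627 0.3097] [119 121 117]
(447, 400) [0.5633 0.0412 0.2645] [97 98 96]
```

View pics/w1z.png

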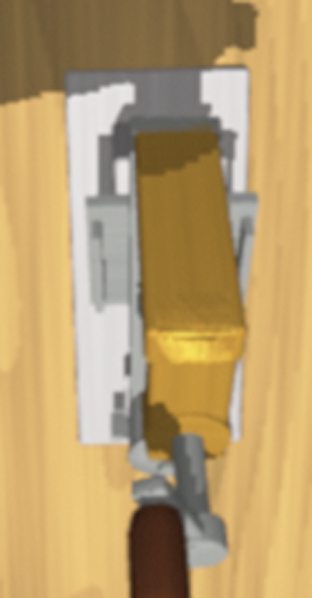

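```bash
cat >> h.py <<'E'
def bedR(psi):
    ex=np.array([-np.sin(psi)*np.cos(np.pi/6),np.cos(psi)*np.cos(np.pi/6),.5])
    ez=np.array([np.sin(psi)*.5,-np.cos(psi)*.5,np.cos(np.pi/6)])
    return np.stack([ex,np.cross(ez,ex),ez],1)
E
python3 - <<'E'
from h import *
for n,box in [('w1',(115,290,255,345)),('top0',(130,215,220,345)),('scene0',(205,330,215,345))]:
    c=load(n);P=cloud(c);col=c['color'].astype(int)
    m=np.zeros(P.shape[:2],bool);m[box[0]:box[1],box[2]:box[3]]=1
    g=m&(abs(col[...,0]-col[...,2])<18)&(P[...,2]>.04)&(P[...,2]<.21)
    B=bedR(np.radians(.9))
    # rel to guess origin
    o=np.array([.565,-.05,.05])
    Q=(P[g]-o)@B
    h,e=np.histogram(Q[:,2],bins=np.arange(-.06,.08,.002)); print(n,'B y',B[:,1].round(3)); k=h.argmax(); print('peak z',e[k],h[max(0,k-3):k+4])
    s=abs(Q[:,2]-e[k]-.001)<.004
    Q=Q[s]; print('median z',np.median(Q[:,2]))
    for xb in np.arange(-.02,.26,.02):
        q=Q[(Q[:,0]>=xb)&(Q[:,0]<xb+.02)]
        if len(q)>5: print(round(xb,2),len(q),'y',np.percentile(q[:,1],[1,5,95,99]).round(4), 'z',np.median(q[:,2]).round(4))
E
```

```text
w1 B y [-1.    -0.016  0.   ]
peak z -0.003999999999999948 [ 68  74 141 556 102 293  30]
median z -0.0029987365172799213
-0.02 27 y [0.0219 0.022  0.0327 0.0328] z -0.0037
0.0 6 y [0.0202 0.0205 0.0292 0.0306] z -0.0043
0.02 10 y [0.017  0.0176 0.0201 0.0201] z -0.0046
0.04 22 y [0.0118 0.012  0.0201 0.0201] z 0.0004
0.06 22 y [0.0121 0.0122 0.0201 0.0201] z 0.0007
0.08 17 y [0.0138 0.0138 0.0201 0.0201] z 0.0003
0.1 23 y [0.0143 0.0155 0.0201 0.0201] z 0.0003
0.12 104 y [0.0156 0.0173 0.0424 0.0427] z -0.0028
0.14 133 y [0.0157 0.0166 0.0417 0.0421] z -0.003
0.16 154 y [-0.039  -0.0385  0.0424  0.0429] z -0.0032
0.18 233 y [-0.0444 -0.0415  0.0407  0.0421] z -0.0031
0.2 125 y [-0.0449 -0.0425  0.0415  0.0428] z -0.0034
0.22 16 y [0.0187 0.0187 0.02   0.02  ] z 0.0004
0.24 99 y [-0.0238 -0.0234  0.0199  0.0199] z -0.0039
top0 B y [-1.    -0.016  0.   ]
peak z -0.0019999999999999463 [ 43  87 143 193 133  69  21]
median z -0.0010340025672296283
0.0 6 y [0.0228 0.0228 0.033  0.0342] z -0.0008
0.02 9 y [-0.0207 -0.0207  0.0239  0.0239] z -0.0011
0.04 74 y [-0.0204 -0.0191  0.0209  0.0221
[... 696 characters left out ...]
0.0 18 y [-0.0265 -0.0246 -0.0154 -0.0136] z -0.0005
0.02 12 y [-0.0235 -0.0232  0.0196  0.0208] z -0.0008
0.04 77 y [-0.0244 -0.0225  0.0191  0.0207] z -0.0004
0.06 79 y [-0.0232 -0.0215  0.0166  0.0199] z -0.0003
0.08 76 y [-0.0232 -0.0226  0.0141  0.0176] z -0.0001
0.1 82 y [-0.0234 -0.0215  0.0151  0.0159] z 0.0002
0.12 132 y [-0.0466 -0.0426  0.0325  0.0373] z -0.0011
0.14 102 y [-0.0477 -0.0445  0.0144  0.0229] z -0.0009
0.16 101 y [-0.0469 -0.0442  0.0096  0.0353] z -0.0003
0.18 153 y [-0.0456 -0.0433  0.0328  0.038 ] z -0.0014
0.2 86 y [-0.0422 -0.0267  0.0203  0.0293] z -0.0006
0.22 29 y [-0.0236 -0.0233 -0.005  -0.0021] z -0.0004
0.24 7 y [-0.0226 -0.0225  0.0095  0.0109] z -0.0029
```

```bash
cat >> h.py <<'E'
BO=np.array([.567,-.051,.05]); BR=bedR(np.radians(.9))
def b2w(p): return BO+BR@np.array(p)
def w2b(p): return (np.asarray(p)-BO)@BR
E
python3 - <<'E'
from h import *
for n in ['w1','top0','scene0']:
    c=load(n);P=cloud(c);col=c['color'].astype(int);Q=w2b(P)
    cheek=(abs(abs(Q[...,1])-.042)<.006)&(Q[...,2]>-.02)&(Q[...,2]<.03)&(Q[...,0]>.1)&(Q[...,0]<.24)&(P[...,2]>.03)
    q=Q[cheek]; print(n,'cheek x',np.percentile(q[:,0],[2,98]) if len(q) else 0,np.percentile(q[:,2],[5,50,95]))
    rd=(col[...,0]-col[...,2]>20)&(col[...,0]<110)&(Q[...,2]>.13)&(Q[...,2]<.25)&(Q[...,0]>.09)&(Q[...,0]<.25)&(abs(Q[...,1])<.07)
    q=Q[rd]; print('knob',len(q),np.percentile(q,[2,50,98],axis=0).round(4).tolist() if len(q) else 0)
    gr=(abs(col[...,0]-col[...,2])<18)&(Q[...,2]>.125)&(Q[...,2]<.25)&(Q[...,0]>.09)&(Q[...,0]<.25)&(abs(Q[...,1])<.07)
    q=Q[gr]; print('crank metal',len(q),np.percentile(q,[2,50,98],axis=0).round(4).tolist() if len(q) else 0)
    br=(col[...,0]-col[...,2]>50)&(Q[...,2]>.085)&(Q[...,2]<.135)&(Q[...,0]>.13)&(Q[...,0]<.3)&(abs(Q[...,1])<.07)
    q=Q[br]; print('arm',len(q),np.percentile(q,[2,50,98],axis=0).round(4).tolist() if len(q) else 0)
    pad=(col.sum(-1)<330)&(Q[...,2]>.02)&(Q[...,2]<.09)&(Q[...,0]>.155)&(Q[...,0]<.21)&(abs(Q[...,1])<.03)
    q=Q[pad]; print('pad',len(q),np.percentile(q,[2,50,98],axis=0).round(4).tolist() if len(q) else 0)
c=load('scene0'); P=cloud(c);Q=w2b(P)
for v in range(205+230//5,205+300//5,2):
    print(v,[ (u,Q[v,u].round(3).tolist(),int(c['color'][v,u].sum())) for u in (296,300)])
E
```

```text
w1 cheek x [0.13145882 0.20520768] [-0.00782826 -0.00012214  0.0109461 ]
knob 916 [[0.218, 0.01, 0.1794], [0.2302, 0.0193, 0.2014], [0.233, 0.0283, 0.2158]]
crank metal 750 [[0.1773, -0.0087, 0.1272], [0.1893, 0.0023, 0.1696], [0.2306, 0.0239, 0.1906]]
arm 2501 [[0.172, -0.0175, 0.0872], [0.2443, 0.0012, 0.1197], [0.2568, 0.0191, 0.1227]]
pad 0 0
top0 cheek x [0.13056715 0.20676272] [-0.01015719 -0.00341981  0.01174098]
knob 101 [[0.216, 0.011, 0.1704], [0.2282, 0.0221, 0.2085], [0.2339, 0.031, 0.217]]
crank metal 91 [[0.1703, -0.0068, 0.1666], [0.1857, 0.0055, 0.1743], [0.2308, 0.0275, 0.2146]]
arm 416 [[0.1739, -0.0148, 0.0879], [0.2347, 0.0008, 0.1185], [0.2583, 0.0203, 0.1234]]
pad 21 [[0.1735, 0.0122, 0.0464], [0.1848, 0.0148, 0.0508], [0.1949, 0.0173, 0.0551]]
scene0 cheek x [0.12633676 0.20191426] [-0.01123187 -0.0024405   0.01150786]
knob 85 [[0.176, -0.0015, 0.1584], [0.2246, 0.0137, 0.2082], [0.2315, 0.0234, 0.2171]]
crank metal 201 [[0.1701, -0.0115, 0.13], [0.1873, 0.0024, 0.1727], [0.2263, 0.0164, 0.2047]]
arm 475 [[0.1628, -0.0183, 0.0906], [0.2207, -0.0045, 0.119], [0.2557, 0.019, 0.1244]]
pad 101 [[0.1676, -0.0155, 0.0406], [0.1846, -0.0061, 0.0544], [0.1945, 0.006, 0.0746]]
251 [(296, [0.207, -0.018, 0.112], 116), (300, [0.214, -0.017, 0.102], 134)]
253 [(296, [0.201, -0.016, 0.101], 131), (300, [0.192, 0.011, 0.044], 105)]
255 [(296, [0.187, -0.001, 0.065], 209), (300, [0.193, 0.002, 0.05], 127)]
257 [(296, [0.184, -0.003, 0.059], 198), (300, [0.192, -0.006, 0.054], 206)]
259 [(296, [0.182, -0.008, 0.058], 71), (300, [0.191, -0.011, 0.055], 166)]
261 [(296, [0.178, -0.01, 0.052], 166), (300, [0.188, -0.014, 0.05], 19)]
263 [(296, [0.177, -0.016, 0.054], 120), (300, [0.168, 0.009, -0.001], 156)]
```

```bash
python3 - <<'E'
from h import *
for n in ['top0','scene0']:
    Q=w2b(cloud(load(n)))
    m=(Q[...,2]>.034)&(Q[...,2]<.042)&(Q[...,0]>-.02)&(Q[...,0]<.07)&(abs(Q[...,1])<.04)
    q=Q[m]; print(n,len(q),np.percentile(q,[2,50,98],axis=0).round(4).tolist())
    r=cv2.minEnclosingCircle((q[:,:2]*1000).astype(np.float32)); print(r)
T=R.from_matrix(np.stack([-BR[:,2],-BR[:,1],-BR[:,0]],1))
print(np.linalg.det(T.as_matrix()))
for p in [(.025,0,.12),(.025,0,.002)]: print(b2w(p),rel(b2w(p),T))
P=cloud(load('top0'));c=load('top0')['color'].astype(int)
m=np.zeros(P.shape[:2],bool);m[155:240,370:435]=1
g=m&(abs(c[...,0]-c[...,2])<20)&(c[...,0]>90)
print(cv2.minAreaRect((P[g][:,:2]*1000).astype(np.float32)),np.percentile(P[g][:,2],[5,50,95]))
P=cloud(load('scene0'));c=load('scene0')['color'].astype(int)
m=np.zeros(P.shape[:2],bool);m[250:325,122:185]=1
g=m&(abs(c[...,0]-c[...,2])<20)&(c[...,0]>90)
print(cv2.minAreaRect((P[g][:,:2]*1000).astype(np.float32)),np.percentile(P[g][:,2],[5,50,95]))
E
```

```text
top0 111 [[0.0037, -0.0187, 0.0346], [0.0348, 0.0053, 0.0394], [0.0501, 0.0252, 0.0418]]
((27.029651641845703, 2.813455820083618), 26.30988121032715)
scene0 119 [[0.001, -0.0221, 0.0345], [0.0284, -0.0023, 0.0397], [0.0468, 0.0246, 0.042]]
((25.805950164794922, 1.3059943914413452), 26.73108673095703)
1.0000000000000004
[ 0.56760237 -0.08934463  0.16642305] [ 1.1702e+00  1.6390e-01  1.0126e+00 -3.4000e-03  8.3500e-02 -1.0000e-03]
[ 0.56667563 -0.03035191  0.06423205] [ 1.5788e+00  1.5840e-01  7.7620e-01 -3.4000e-03  8.3500e-02 -1.0000e-03]
((472.477783203125, -310.95465087890625), (135.79238891601562, 198.81076049804688), 82.02105712890625) [nan nan nan]
((476.161865234375, -313.85888671875), (133.55735778808594, 201.53286743164062), 81.34954833984375) [nan nan nan]
```

Emit:
drive_tool([
  [0.05,0.16,1,0,0.083,0,1],
  [0.05,0.16,1,0,0.083,0,1],
  [0.05,0.16,1,0,0.083,0,1],
  [0.05,0.16,1,0,0.083,0,1],
  [0.05,0.16,1,0,0.083,0,1],
  [0.05,0.16,1,0,0.083,0,1],
  [0.3,0.16,1,-0.0034,0.0835,-0.001,1],
])

```text
time: 2.3
tcp_pos: [0.569, -0.0856, 0.3999]
ee_rot: [0.36, 0.608, 0.616, -0.348]
wrist_force: [1.9, -0.0, -0.3]
opening: 0.996
```

```bash
cat >> h.py <<'E'
TB=R.from_matrix(np.stack([-BR[:,2],-BR[:,1],-BR[:,0]],1))
E
python3 - <<'E'
from h import *
print(cur()[0],cur()[2]['q'].round(2),rel(b2w((.026,.001,.1)),TB),rel(b2w((.026,.001,.001)),TB))
E
```

```text
[ 0.56897176 -0.08560166  0.39989163] [-0.07  0.4   0.57  1.72 -0.67  1.41  0.73] [ 8.822e-01 -1.800e-02  4.739e-01  1.000e-03  3.000e-04 -9.000e-04] [ 1.2782e+00 -2.0300e-02  4.7300e-01  1.0000e-03  3.0000e-04 -9.0000e-04]
```

Emit:
drive_tool([
  [0.3,-0.02,0.474,0.001,0,0,1],
  [0.7,-0.02,0.474,0.001,0,0,1],
  [0.7,-0.02,0.474,0.001,0,0,1],
  [0.7,-0.02,0.474,0.001,0,0,1],
  [0.7,-0.02,0.474,0.001,0,0,1],
  [0.7,-0.02,0.474,0.001,0,0,1],
])

```text
time: 2.9
tcp_pos: [0.5613, -0.0951, 0.1839]
ee_rot: [0.354, 0.606, 0.62, -0.352]
wrist_force: [-0.6, -0.1, 0.4]
opening: 0.998
```

```bash
python3 - <<'E'
from h import *
c=snap('wrist','w2')
print(cur()[0],w2b(cur()[0]),cur()[2]['q'].round(2),rel(b2w((.026,.001,.001)),TB))
Q=w2b(cloud(c))
m=(Q[...,2]>.034)&(Q[...,2]<.042)&(Q[...,0]>-.02)&(Q[...,0]<.07)&(abs(Q[...,1])<.04)
q=Q[m]; print(len(q),np.percentile(q,[2,50,98],axis=0).round(4).tolist())
print(cv2.minEnclosingCircle((q[:,:2]*1000).astype(np.float32)))
# rail edges
m=(abs(Q[...,2])<.004)&(Q[...,0]>.06)&(Q[...,0]<.125)&(abs(Q[...,1])<.03); q=Q[m]; print('rail',len(q),np.percentile(q,[1,50,99],axis=0).round(4).tolist())
E
```

```text
[ 0.56226101 -0.09614585  0.18582952] [0.0288866  0.00544752 0.14016474] [ 0.03  0.63  0.48  1.94 -0.84  1.11  1.06] [ 5.565e-01  2.050e-02  1.260e-02 -1.000e-04 -3.000e-04  8.000e-04]
1375 [[0.0015, -0.0224, 0.0368], [0.0319, 0.0018, 0.0402], [0.048, 0.024, 0.0419]]
((24.205486297607422, 0.7120455503463745), 24.970746994018555)
rail 4716 [[0.0607, -0.021, -0.0022], [0.0946, 0.0003, -0.0005], [0.1246, 0.0219, 0.0012]]
```

View pics/w2.png

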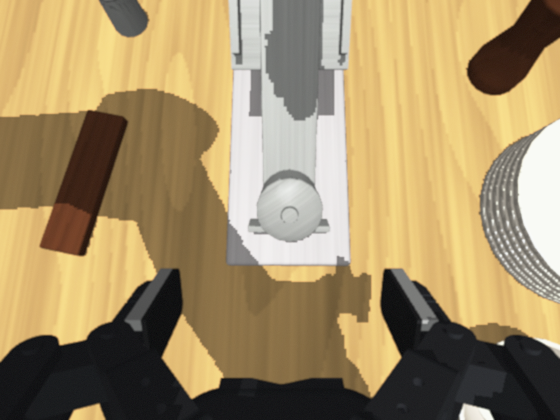

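Emit:
drive_tool([
  [0.28,0.02,0.018,0,0,0.001,1],
  [0.4,0.02,0.018,0,0,0.001,1],
  [0.5,0.02,0.018,0,0,0.001,1],
  [0.556,0.02,0.018,0,0,0.001,1],
  [0.556,0.02,0.018,0,0,0.001,1],
  [0.556,0.02,0.018,0,0,0.001,0],
  [0.556,0.02,0.018,0,0,0.001,0],
  [0.556,0.02,0.018,0,0,0.001,0],
])

```text
time: 3.75
tcp_pos: [0.5664, -0.0323, 0.0646]
ee_rot: [0.357, 0.609, 0.615, -0.35]
wrist_force: [-2.0, -2.1, 9.4]
opening: 0.554
```

Emit:
drive_tool([
  [0,0,0,0,0,0,0],
  [0,0,0,0,0,0,0],
  [0,0,0,0,0,0,0],
  [0,0,0,0,0,0,0],
])

```text
time: 4.15
tcp_pos: [0.5663, -0.0323, 0.0646]
ee_rot: [0.357, 0.61, 0.615, -0.35]
wrist_force: [-1.0, -2.6, 9.5]
opening: 0.553
```

```bash
python3 - <<'E'
from h import *
print(cur()[0],w2b(cur()[0]),cur()[2]['q'].round(2),cur()[2]['opening'])
print(rel((.475,-.312,.22),frame((0,0,-1),(1,0,0))))
print(rel(b2w((.05,.0,.20)),frame((0,0,-1),(1,0,0))))
E
```

```text
[ 0.56634626 -0.0322525   0.06462562] [0.02355552 0.00035918 0.00328843] [ 0.06  0.76  0.27  2.04 -1.02  0.84  1.18] 0.5534153560583762
[-1.0974e+00 -3.7610e-01  6.5280e-01  2.1000e-03 -8.3500e-02 -2.0000e-04]
[-7.868e-01  5.800e-03 -1.063e-01  2.100e-03 -8.350e-02 -2.000e-04]
```

Emit:
drive_tool([
  [-0.2,0,0,0,0,0,0],
  [-0.4,0,0,0,0,0,0],
  [-0.6,0,0,0,0,0,0],
  [-0.993,-0.376,0.713,0.002,-0.0835,0,0],
  [-0.993,-0.376,0.713,0.002,-0.0835,0,0],
  [-0.993,-0.376,0.713,0.002,-0.0835,0,0],
  [-0.993,-0.376,0.713,0.002,-0.0835,0,0],
  [-0.993,-0.376,0.713,0.002,-0.0835,0,0],
])

```text
time: 4.95
tcp_pos: [0.4733, -0.3124, 0.1894]
ee_rot: [0.501, 0.499, 0.5, -0.501]
wrist_force: [0.5, 0.1, -1.0]
opening: 0.554
```

Emit:
drive_tool([
  [0,0,0,0,0,0,0],
  [0,0,0,0,0,0,0],
  [0,0,0,0,0,0,0],
])

```text
time: 5.25
tcp_pos: [0.4753, -0.3103, 0.1884]
ee_rot: [0.5, 0.499, 0.501, -0.5]
wrist_force: [-0.2, 0.8, -1.8]
opening: 0.553
```

```bash
python3 - <<'E'
from h import *
print(cur()[0],cur()[2]['q'].round(2),cur()[2]['opening'])
print(rel((.475,-.312,.05),frame((0,0,-1),(1,0,0))))
print(rel((.475,-.312,.010),frame((0,0,-1),(1,0,0))))
c=snap('wrist','w3');snap('scene','s3')
P=cloud(c); P=P[np.isfinite(P[...,2])]
m=(np.hypot(P[:,0]-cur()[0][0],P[:,1]-cur()[0][1])<.03); print(np.percentile(P[m][:,2],[2,50,98]))
E
```

```text
[ 0.47531587 -0.31034849  0.18841751] [ 0.04  0.54  0.65  2.03 -0.49  0.72  1.  ] 0.5527219733324474
[ 5.537e-01 -7.000e-04  7.000e-03  3.000e-04 -1.000e-04  2.000e-04]
[ 7.137e-01 -6.000e-04  7.200e-03  3.000e-04 -1.000e-04  2.000e-04]
[0.00344399 0.22853938 0.27765515]
```

View pics/w3.png

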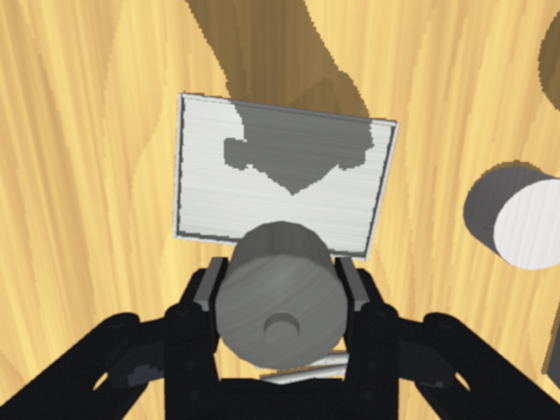

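View pics/s3.png

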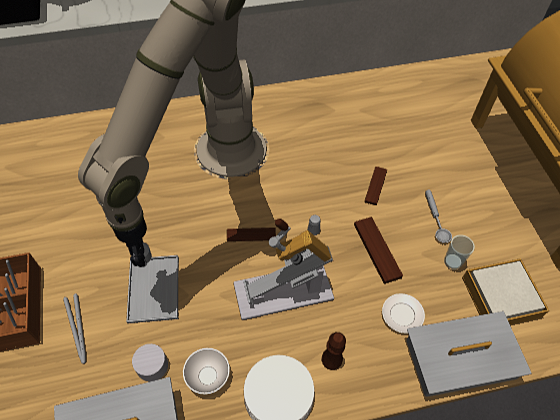

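```bash
python3 - <<'E'
from h import *
c=load('w3')
print(np.array([ray(c,u,v,.014) for u,v in [(180,95),(395,122),(367,257),(177,238)]]).round(3), np.mean([ray(c,u,v,.014) for u,v in [(180,95),(395,122),(367,257),(177,238)]],0))
E
```

```text
[[ 0.387 -0.234  0.014]
 [ 0.577 -0.257  0.014]
 [ 0.563 -0.391  0.014]
 [ 0.372 -0.37   0.014]] [ 0.47461051 -0.31274575  0.014     ]
```

Emit:
drive_tool([
  [0.18,0,0,0,0,0,0],
  [0.36,0,0.007,0,0,0,0],
  [0.54,0,0.007,0,0,0,0],
  [0.62,0,0.007,0,0,0,0],
  [0.67,0,0.007,0,0,0,0],
  [0.7,0,0.007,0,0,0,0],
  [0.71,0,0.007,0,0,0,0],
  [0.713,0,0.007,0,0,0,0],
])

```text
time: 6.15
tcp_pos: [0.4751, -0.3131, 0.0106]
ee_rot: [0.5, 0.499, 0.5, -0.5]
wrist_force: [-1.0, 0.0, -1.4]
opening: 0.555
```

Emit:
drive_tool([
  [0,0,0,0,0,0,0],
  [0.004,0,0,0,0,0,0],
])

```text
time: 6.35
tcp_pos: [0.4751, -0.313, 0.0099]
ee_rot: [0.501, 0.499, 0.5, -0.5]
wrist_force: [-1.1, 0.1, -1.0]
opening: 0.556
```

No contact yet; I'll creep down.

Emit:
drive_tool([
  [0.006,0,0,0,0,0,0],
  [0.012,0,0,0,0,0,0],
  [0.012,0,0,0,0,0,0],
])

```text
time: 6.65
tcp_pos: [0.475, -0.3129, 0.0076]
ee_rot: [0.5, 0.5, 0.5, -0.5]
wrist_force: [-3.1, 2.7, 19.6]
opening: 0.554
```

Emit:
drive_tool([
  [-0.004,0,0,0,0,0,0.7],
  [-0.004,0,0,0,0,0,1],
  [-0.004,0,0,0,0,0,1],
  [-0.004,0,0,0,0,0,1],
  [-0.08,0,0,0,0,0,1],
  [-0.25,0,0,0,0,0,1],
  [-0.45,0,0,0,0,0,1],
  [-0.65,0,0,0,0,0,1],
])

```text
time: 7.45
tcp_pos: [0.4742, -0.3127, 0.1697]
ee_rot: [0.499, 0.499, 0.501, -0.5]
wrist_force: [1.5, -0.2, 0.4]
opening: 0.996
```

```bash
python3 - <<'E'
from h import *
c=snap('wrist','w4');snap('scene','s4')
print(cur()[0],cur()[2]['q'].round(2),cur()[2]['opening'])
P=cloud(c); Q=P[np.isfinite(P[...,2])]
m=(np.hypot(Q[:,0]-.475,Q[:,1]+.312)<.035)&(Q[:,2]>.025)&(Q[:,2]<.1); print(np.percentile(Q[m][:,2],[2,50,98]))
l=Q[m&(Q[:,2]>.04)&(Q[:,2]<.047)]; print(cv2.minEnclosingCircle((l[:,:2]*1000).astype(np.float32)))
E
```

```text
[ 0.47670837 -0.31489311  0.17383952] [ 0.06  0.56  0.64  2.04 -0.52  0.69  1.03] 0.9998923728822383
[0.03082804 0.04675185 0.05418451]
((475.15863037109375, -312.210205078125), 24.998153686523438)
```

View pics/w4.png

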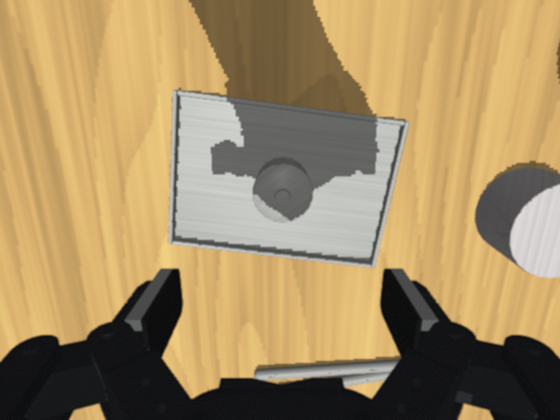

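Emit:
drive_tool([
  [-0.2,0,0,-0.02,0,0,1],
  [-0.5,0,-0.2,-0.04,0,0,1],
  [-1,0.1,-0.8,-0.13,0,0,1],
  [-1,0.1,-0.8,-0.13,0,0,1],
  [-1,0.1,-0.8,-0.13,0,0,1],
  [-1,0.1,-0.8,-0.13,0,0,1],
  [-1,0.1,-0.8,-0.13,0,0,1],
  [-1,0.1,-0.8,-0.13,0,0,1],
])

```text
time: 8.35
tcp_pos: [0.5018, -0.1092, 0.4208]
ee_rot: [0.659, 0.259, 0.658, -0.257]
wrist_force: [0.0, 0.1, -0.7]
opening: 1.003
```

```bash
cat >> h.py <<'E'
def down(az): return frame((0,0,-1),(np.cos(np.radians(az)),np.sin(np.radians(az)),0))
E
python3 - <<'E'
from h import *
print(cur()[0],cur()[2]['q'].round(2))
print(rel((.5,.1,.46),down(75)),rel((.5,.36,.30),down(96.4)))
E
```

```text
[ 0.50175225 -0.10915803  0.42076441] [-0.37  0.17  0.57  1.84 -0.1   1.16  1.06]
[-1.556e-01  6.098e-01 -5.732e-01 -7.720e-02  3.000e-04 -5.000e-04] [ 4.8600e-01  1.3710e+00 -1.2803e+00 -1.3660e-01  4.0000e-04 -4.0000e-04]
```

Emit:
drive_tool([
  [-0.12,0.9,-0.84,-0.136,0,0,1],
  [-0.12,0.9,-0.84,-0.136,0,0,1],
  [-0.12,0.9,-0.84,-0.136,0,0,1],
  [-0.12,0.9,-0.84,-0.136,0,0,1],
  [-0.12,0.9,-0.84,-0.136,0,0,1],
  [-0.12,0.9,-0.84,-0.136,0,0,1],
  [-0.12,0.9,-0.84,-0.136,0,0,1],
])

```text
time: 9.05
tcp_pos: [0.4997, 0.2008, 0.447]
ee_rot: [0.705, -0.039, 0.707, 0.04]
wrist_force: [0.3, -0.5, -0.1]
opening: 0.999
```

```bash
python3 - <<'E'
from h import *
print(cur()[0],cur()[2]['q'].round(2))
print(rel((.52,.36,.27),down(96.4)))
E
```

```text
[0.49969006 0.20083086 0.44695873] [-0.7   0.18  0.27  1.73 -0.05  1.23  1.26]
[ 7.082e-01  6.226e-01  1.543e-01  1.000e-04 -5.000e-04 -2.000e-04]
```

Emit:
drive_tool([
  [0.7,0.62,0.15,0,0,0,1],
  [0.7,0.62,0.15,0,0,0,1],
  [0.7,0.62,0.15,0,0,0,1],
  [0.7,0.62,0.15,0,0,0,1],
  [0.7,0.62,0.15,0,0,0,1],
  [0.7,0.62,0.15,0,0,0,1],
  [0.7,0.62,0.15,0,0,0,1],
])

```text
time: 9.75
tcp_pos: [0.5218, 0.3517, 0.2718]
ee_rot: [0.705, -0.037, 0.707, 0.035]
wrist_force: [-0.1, -0.6, 0.8]
opening: 0.999
```

```bash
python3 - <<'E'
from h import *
c=snap('wrist','w5')
print(cur()[0],cur()[2]['q'].round(2))
P=cloud(c);col=c['color'].astype(int)
m=(P[...,2]>.014)&(P[...,2]<.026)&(abs(P[...,0]-.49)<.14)&(abs(P[...,1]-.36)<.06)
print(cv2.minAreaRect((P[m][:,:2]*1000).astype(np.float32)),m.sum(),np.median(P[m][:,2]))
E
```

```text
[0.52243218 0.3512113  0.27313233] [-0.82  0.45  0.21  1.79 -0.11  0.92  1.1 ]
((493.7597351074219, 359.06011962890625), (219.83755493164062, 60.13950729370117), 6.307790756225586) 10310 0.01986536807480868
```

View pics/w5.png

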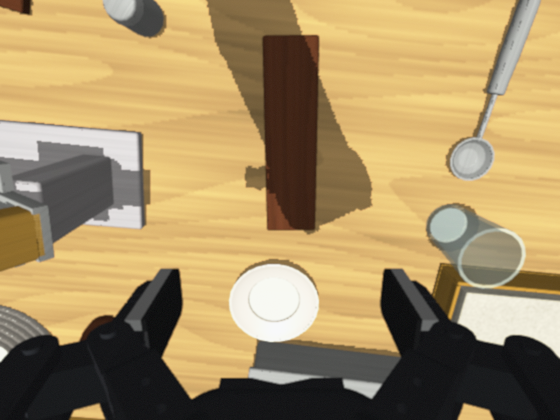

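```bash
python3 - <<'E'
from h import *
p=np.array([.4938,.3591])+.058*np.array([.99394,.10988])
print(p,rel((*p,.05),down(96.31)),rel((*p,.000),down(96.31)))
E
```

```text
[0.55144852 0.36547304] [ 8.923e-01  4.630e-02  1.228e-01 -1.600e-03 -3.000e-04  2.000e-04] [ 1.0923e+00  4.6500e-02  1.2320e-01 -1.6000e-03 -3.0000e-04  2.0000e-04]
```

Emit:
drive_tool([
  [0.2,0.046,0.123,-0.0016,0,0,1],
  [0.4,0.046,0.123,-0.0016,0,0,1],
  [0.6,0.046,0.123,-0.0016,0,0,1],
  [0.8,0.046,0.123,-0.0016,0,0,1],
  [0.92,0.046,0.123,-0.0016,0,0,1],
  [0.99,0.046,0.123,-0.0016,0,0,1],
  [1,0.046,0.123,-0.0016,0,0,1],
  [1,0.046,0.123,-0.0016,0,0,1],
])

```text
time: 10.6
tcp_pos: [0.5521, 0.3673, 0.025]
ee_rot: [0.706, -0.039, 0.706, 0.039]
wrist_force: [0.9, -0.7, 0.5]
opening: 0.998
```

Emit:
drive_tool([
  [0,0,0,0,0,0,1],
  [0.05,0,0,0,0,0,1],
  [0.08,0,0,0,0,0,1],
  [0.09,0,0,0,0,0,1],
  [0.09,0,0,0,0,0,1],
])

```text
time: 11.1
tcp_pos: [0.5505, 0.3674, 0.0002]
ee_rot: [0.705, -0.04, 0.707, 0.039]
wrist_force: [-0.7, 0.5, 0.3]
opening: 0.998
```

Emit:
drive_tool([
  [0,-0.006,0,0,0,0,0.8],
  [0,-0.006,0,0,0,0,0],
  [0,-0.006,0,0,0,0,0],
  [0,-0.006,0,0,0,0,0],
  [0,-0.006,0,0,0,0,0],
])

```text
time: 11.6
tcp_pos: [0.5513, 0.3659, 0.0014]
ee_rot: [0.706, -0.039, 0.706, 0.04]
wrist_force: [-1.2, -1.7, 6.0]
opening: 0.687
```

Emit:
drive_tool([
  [-0.05,0,0,0,0,0,0],
  [-0.2,0,0,0,0,0,0],
  [-0.4,0,0,0,0,0,0],
  [-0.6,0,0,0,0,0,0],
  [-0.8,0,0,0,0,0,0],
  [-1,0,0,0,0,0,0],
  [-1,0,0,0,0,0,0],
  [-1,0,0,0,0,0,0],
])

```text
time: 12.4
tcp_pos: [0.5514, 0.3662, 0.2526]
ee_rot: [0.706, -0.039, 0.706, 0.04]
wrist_force: [-1.1, -0.0, -3.3]
opening: 0.684
```

```bash
cat >> h.py <<'E'
def plankfit(c):
    p,Rr,s=cur(); P=cloud(c);col=c['color'].astype(int)
    L=Rr.inv().apply((P-p).reshape(-1,3)).reshape(P.shape)
    m=(abs(L[...,1])<.027)&(L[...,2]<-.02)&(L[...,2]>-.18)&(L[...,0]>-.05)&(L[...,0]<.04)&(col[...,0]-col[...,2]>5)
    q=L[m]; mu=np.median(q,0)
    A=np.c_[q[:,2],q[:,1],np.ones(len(q))]
    for _ in range(4):
        co,*_r=np.linalg.lstsq(A,q[:,0],rcond=None); r=abs(q[:,0]-A@co); k=r<max(.003,2*np.median(r)); A=A[k];q=q[k]
    # side edges for yaw / extent
    m2=(abs(L[...,1])<.045)&(L[...,2]<-.02)&(L[...,2]>-.22)&(abs(L[...,0]-(co[0]*L[...,2]+co[1]*L[...,1]+co[2]))<.004)
    qq=L[m2]; out=[]
    for z in np.arange(-.15,-.03,.01):
        w=qq[abs(qq[:,2]-z)<.005]
        if len(w)>10: out.append((z,np.percentile(w[:,1],1),np.percentile(w[:,1],99)))
    out=np.array(out); mid=(out[:,1]+out[:,2])/2; yaw=np.polyfit(out[:,0],mid,1)
    return dict(n=len(q),pitch_deg=np.degrees(np.arctan(co[0])),roll_deg=np.degrees(np.arctan(co[1])),top_at0=co[2],zmin=np.percentile(qq[:,2],.5),yaw_deg=np.degrees(np.arctan(yaw[0])),ymid0=yaw[1],w=(out[:,2]-out[:,1]).mean())
E
python3 - <<'E'
from h import *
c=snap('wrist','w6'); print(cur()[0],cur()[2]['q'].round(2),cur()[2]['wrist_force'])
print(plankfit(c))
E
```

```text
[0.55065091 0.36587338 0.25075513] [-0.8   0.51  0.2   1.74 -0.13  0.9   1.13] [-0.06478423  0.43757821 -3.00722693]
{'n': 37853, 'pitch_deg': np.float64(-0.5189442036174599), 'roll_deg': np.float64(-0.024139646849823265), 'top_at0': np.float64(-0.020272382274815856), 'zmin': np.float64(-0.10605972065938876), 'yaw_deg': np.float64(0.06595097233551875), 'ymid0': np.float64(0.000336656233137616), 'w': np.float64(0.05773888716579199)}
```

View pics/w6.png

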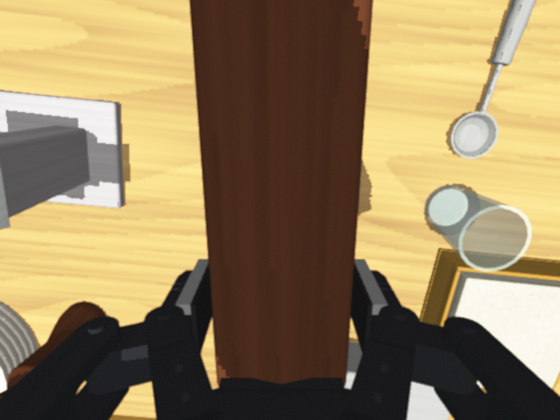

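```bash
python3 - <<'E'
from h import *
print(rel((.53,.20,.47),down(60)),rel((.54,-.13,.47),down(0)))
E
```

```text
[-8.769e-01 -6.498e-01 -1.580e-01  1.012e-01 -3.000e-04  1.000e-04] [-8.770e-01 -1.966e+00 -2.660e-01  2.679e-01 -3.000e-04  2.000e-04]
```

Emit:
drive_tool([
  [-0.2,0,0,0,0,0,0],
  [-0.4,0,0,0,0,0,0],
  [-0.6,-0.1,0,0.02,0,0,0],
  [-0.88,-0.65,-0.16,0.12,0,0,0],
  [-0.88,-0.65,-0.16,0.12,0,0,0],
  [-0.88,-0.65,-0.16,0.12,0,0,0],
  [-0.88,-0.9,-0.18,0.15,0,0,0],
  [-0.88,-0.9,-0.18,0.15,0,0,0],
])

```text
time: 13.25
tcp_pos: [0.5315, 0.1326, 0.4704]
ee_rot: [0.654, 0.266, 0.655, -0.268]
wrist_force: [1.5, -0.0, -1.0]
opening: 0.685
```

```bash
python3 - <<'E'
from h import *
print(cur()[0],cur()[2]['q'].round(2));print(rel((.54,-.0,.47),down(0)),rel((.54,-.13,.47),down(0)))
E
```

```text
[0.53146752 0.13263273 0.47038675] [-0.74  0.19  0.49  1.68 -0.09  1.29  0.57]
[ 2.300e-03 -3.555e-01  3.953e-01  1.268e-01  1.000e-04  5.000e-04] [ 3.100e-03 -7.273e-01  7.588e-01  1.268e-01  1.000e-04  5.000e-04]
```

Emit:
drive_tool([
  [0,-0.727,0.759,0.127,0,0,0],
  [0,-0.727,0.759,0.127,0,0,0],
  [0,-0.727,0.759,0.127,0,0,0],
  [0,-0.727,0.759,0.127,0,0,0],
  [0,-0.727,0.759,0.127,0,0,0],
  [0,-0.727,0.759,0.127,0,0,0],
  [0,-0.727,0.759,0.127,0,0,0],
  [0,-0.727,0.759,0.127,0,0,0],
])

```text
time: 14.05
tcp_pos: [0.5434, -0.1237, 0.4694]
ee_rot: [0.502, 0.496, 0.504, -0.498]
wrist_force: [0.3, 0.4, -0.9]
opening: 0.688
```

```bash
cat >> h.py <<'E'
TP=TB*R.from_rotvec([0,np.radians(.5),0])
E
python3 - <<'E'
from h import *
print(cur()[0],cur()[2]['q'].round(2));print(b2w((-.035,0,.2)),rel(b2w((-.035,0,.2)),TP))
E
```

```text
[ 0.54337753 -0.12370773  0.4694412 ] [-0.45  0.24  0.75  1.68 -0.17  1.3   0.34]
[ 0.56904683 -0.18129481  0.20570508] [ 1.0544e+00  1.0440e-01  2.3190e-01 -8.0000e-04  8.4700e-02  5.0000e-04]
```

Emit:
drive_tool([
  [0.02,0.1,0.23,0,0.0847,0,0],
  [0.04,0.1,0.23,0,0.0847,0,0],
  [0.2,0.1,0.23,0,0.0847,0,0],
  [0.4,0.1,0.23,0,0.0847,0,0],
  [0.6,0.1,0.23,0,0.0847,0,0],
  [0.8,0.1,0.23,0,0.0847,0,0],
  [1,0.1,0.23,0,0.0847,0,0],
  [1,0.1,0.23,0,0.0847,0,0],
])

```text
time: 14.85
tcp_pos: [0.5667, -0.1782, 0.2146]
ee_rot: [0.348, 0.609, 0.621, -0.351]
wrist_force: [0.3, 0.8, -0.8]
opening: 0.682
```

```bash
python3 - <<'E'
from h import *
c=snap('wrist','w7');snap('scene','s7')
print(cur()[0],w2b(cur()[0]),cur()[2]['q'].round(2));print(rel(b2w((-.035,0,.1)),TP),rel(b2w((-.035,0,.014)),TP)); print(plankfit(c))
E
```

```text
[ 0.56902483 -0.18091847  0.22101667] [-2.70180195e-02  1.60891285e-05  2.13071902e-01] [ 0.11  0.65  0.57  1.81 -0.79  1.27  1.09]
[ 4.519e-01  4.000e-04  3.640e-02 -8.000e-04 -2.000e-04  1.000e-04] [ 7.959e-01  6.000e-04  3.990e-02 -8.000e-04 -2.000e-04  1.000e-04]
{'n': 37627, 'pitch_deg': np.float64(-0.12083916563026452), 'roll_deg': np.float64(0.5136045011891769), 'top_at0': np.float64(-0.011580419820064825), 'zmin': np.float64(-0.10558789601179658), 'yaw_deg': np.float64(-0.05291902034308256), 'ymid0': np.float64(-0.0019486529556893056), 'w': np.float64(0.05779789990231152)}
```

View pics/s7.png

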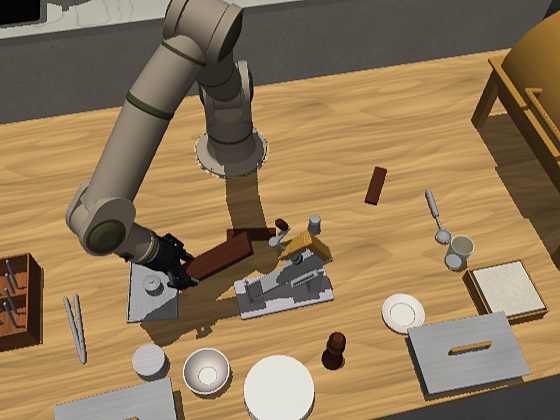

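Emit:
drive_tool([
  [0.2,0,0.037,0,0,0,0],
  [0.35,0,0.037,0,0,0,0],
  [0.45,0,0.037,0,0,0,0],
  [0.45,0,0.037,0,0,0,0],
  [0.45,0,0.037,0,0,0,0],
  [0.45,0,0.037,0,0,0,0],
])

```text
time: 15.55
tcp_pos: [0.5694, -0.1348, 0.1218]
ee_rot: [0.354, 0.611, 0.616, -0.349]
wrist_force: [0.1, 0.5, -1.3]
opening: 0.685
```

```bash
python3 - <<'E'
from h import *
c=snap('wrist','w8')
print(plankfit(c));print(cur()[0],w2b(cur()[0]),cur()[2]['q'].round(2));print(rel(b2w((-.035,0,.014)),TP),rel(b2w((.057,0,.014)),TP)); 
Q=w2b(cloud(c))
m=(abs(Q[...,0]-.18)<.03)&(abs(Q[...,1])<.03)&(Q[...,2]>.02)&(Q[...,2]<.09);print(m.sum())
E
```

```text
{'n': 38092, 'pitch_deg': np.float64(-0.36361703925798167), 'roll_deg': np.float64(-0.06118187228872194), 'top_at0': np.float64(-0.018804772756755694), 'zmin': np.float64(-0.10664115530429503), 'yaw_deg': np.float64(0.1224840311330136), 'ymid0': np.float64(0.0004164817429254009), 'w': np.float64(0.057767009724199084)}
[ 0.56921283 -0.13473964  0.12153337] [-0.03677512 -0.00089723  0.10383175] [ 0.09  0.75  0.49  1.93 -0.92  1.09  1.2 ]
[ 3.593e-01 -5.700e-03 -4.600e-03 -8.000e-04  3.000e-04 -9.000e-04] [ 3.619e-01 -7.600e-03 -3.726e-01 -8.000e-04  3.000e-04 -9.000e-04]
0
```

View pics/w8.png

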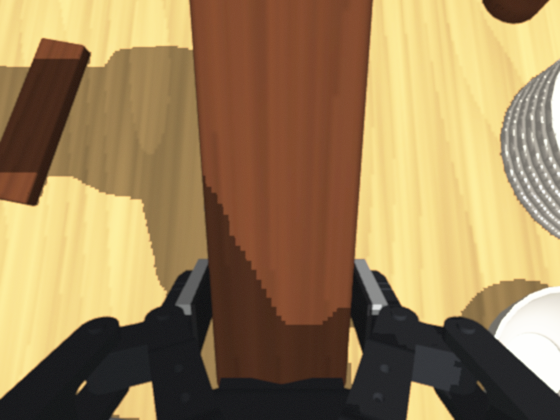

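Emit:
drive_tool([
  [0.15,-0.005,-0.004,0,0,-0.001,0],
  [0.28,-0.005,-0.004,0,0,-0.001,0],
  [0.35,-0.005,-0.004,0,0,-0.001,0],
  [0.357,-0.005,-0.004,0,0,-0.001,0],
  [0.357,-0.005,-0.004,0,0,-0.001,0],
  [0.357,-0.005,-0.004,0,0,-0.001,0],
])

```text
time: 16.2
tcp_pos: [0.567, -0.0887, 0.0441]
ee_rot: [0.352, 0.609, 0.618, -0.351]
wrist_force: [-1.3, 0.3, -1.6]
opening: 0.686
```

```bash
python3 - <<'E'
from h import *
print(cur()[0],w2b(cur()[0]));print(rel(b2w((.057,0,.014)),TP)); 
c=snap('scene','s9');im=c['color'][190:330,150:350,::-1];cv2.imwrite('pics/s9z.png',cv2.resize(im,None,fx=4,fy=4,interpolation=cv2.INTER_CUBIC))
E
```

```text
[ 0.56704282 -0.0887494   0.04413081] [-0.03562309  0.00055013  0.01378984]
[ 1.800e-03 -2.000e-04 -3.705e-01 -1.000e-03  2.000e-04  3.000e-04]
```

View pics/s9z.png

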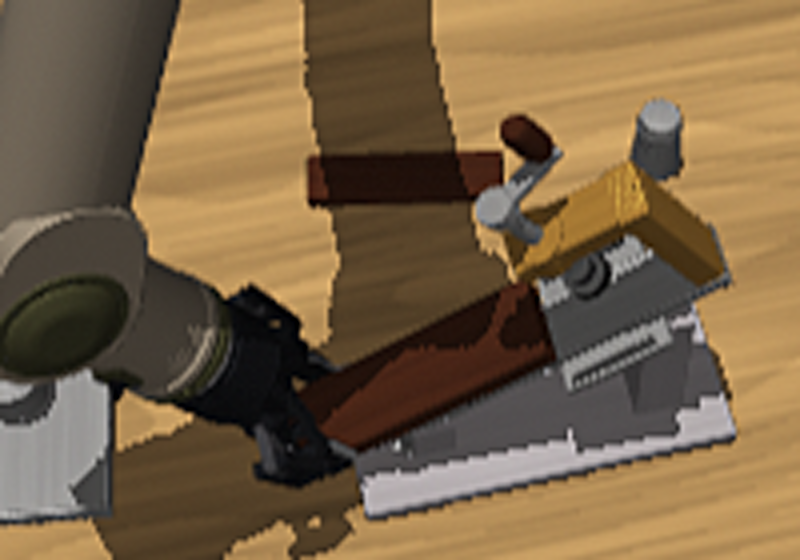

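Emit:
drive_tool([
  [0,0,-0.08,-0.001,0,0,0],
  [0,0,-0.16,-0.001,0,0,0],
  [0,0,-0.24,-0.001,0,0,0],
  [0,0,-0.3,-0.001,0,0,0],
  [0,0,-0.35,-0.001,0,0,0],
  [0,0,-0.375,-0.001,0,0,0],
  [0,0,-0.375,-0.001,0,0,0],
])

```text
time: 16.95
tcp_pos: [0.5656, -0.0054, 0.0909]
ee_rot: [0.353, 0.608, 0.62, -0.348]
wrist_force: [-0.3, -0.7, -2.2]
opening: 0.684
```

```bash
python3 - <<'E'
from h import *
print(cur()[0],w2b(cur()[0]),cur()[2]['wrist_force']);print(rel(b2w((.056,0,.0)),TP)); 
c=snap('scene','s10');im=c['color'][190:330,150:350,::-1];cv2.imwrite('pics/s10z.png',cv2.resize(im,None,fx=4,fy=4,interpolation=cv2.INTER_CUBIC))
E
```

```text
[ 0.56563169 -0.00541722  0.09093969] [0.05995943 0.00065216 0.01265549] [-0.31731234 -0.72159453 -2.16953661]
[ 0.0505  0.0028  0.0163  0.0002 -0.      0.0007]
```

View pics/s10z.png

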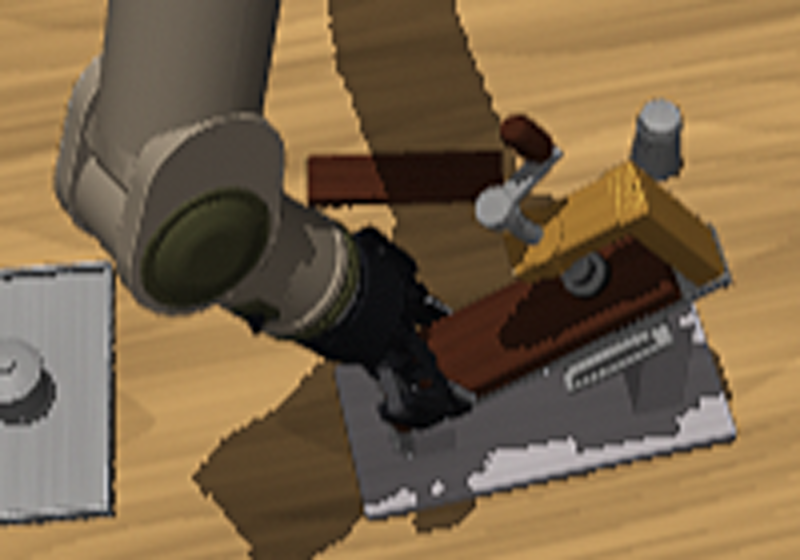

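Emit:
drive_tool([
  [0.015,0.003,0.016,0,0,0.0007,0],
  [0.03,0.003,0.016,0,0,0.0007,0],
  [0.04,0.003,0.016,0,0,0.0007,0],
  [0.047,0.003,0.016,0,0,0.0007,0],
  [0.047,0.003,0.016,0,0,0.0007,0],
])

```text
time: 17.5
tcp_pos: [0.566, -0.0045, 0.0781]
ee_rot: [0.353, 0.609, 0.618, -0.348]
wrist_force: [-3.1, -3.2, 1.2]
opening: 0.687
```

Emit:
drive_tool([
  [0.005,0,0,0,0,0,0],
  [0.01,0,0,0,0,0,0],
  [0.01,0,0,0,0,0,0],
])

```text
time: 17.8
tcp_pos: [0.566, -0.0044, 0.078]
ee_rot: [0.354, 0.61, 0.618, -0.348]
wrist_force: [-7.2, -9.3, 24.5]
opening: 0.683
```

```bash
python3 - <<'E'
from h import *
print(cur()[0],w2b(cur()[0]),cur()[2]['wrist_force'])
E
```

```text
[ 0.56598391 -0.00439341  0.07798065] [0.05436166 0.0002839  0.00092355] [-7.23015941 -9.27056832 24.53440091]
```

Emit:
drive_tool([
  [-0.003,0,0,0,0,0,0.75],
  [-0.003,0,0,0,0,0,0.9],
  [-0.003,0,0,0,0,0,1],
  [-0.003,0,0,0,0,0,1],
  [-0.06,0,0.02,0,0,0,1],
  [-0.2,0,0.06,0,0,0,1],
  [-0.4,0,0.1,0,0,0,1],
  [-0.6,0,0.2,0,0,0,1],
])

```text
time: 18.6
tcp_pos: [0.5677, -0.117, 0.1786]
ee_rot: [0.354, 0.609, 0.619, -0.348]
wrist_force: [1.1, -0.6, 0.4]
opening: 0.998
```

Emit:
drive_tool([
  [0,0,0.2,0,0,0,1],
  [0,0,0.2,0,0,0,1],
  [0,0,0.2,0,0,0,1],
  [0,0,0.2,0,0,0,1],
])

```text
time: 19.0
tcp_pos: [0.5684, -0.1585, 0.151]
ee_rot: [0.353, 0.609, 0.619, -0.348]
wrist_force: [0.5, 0.7, -0.1]
opening: 1.001
```

```bash
python3 - <<'E'
from h import *
c=snap('wrist','w11');s=snap('scene','s11')
print(cur()[0],w2b(cur()[0]),cur()[2]['wrist_force'],cur()[2]['q'].round(2))
im=s['color'][190:330,200:350,::-1];cv2.imwrite('pics/s11z.png',cv2.resize(im,None,fx=4.2,fy=4.2,interpolation=cv2.INTER_CUBIC))
Q=w2b(cloud(c))
m=(abs(Q[...,2]-.02)<.005)&(Q[...,0]>-.03)&(Q[...,0]<.2)&(abs(Q[...,1])<.06)
q=Q[m]; print(m.sum(),np.percentile(q,[1,50,99],axis=0).round(4).tolist()); print(cv2.minAreaRect((q[:,:2]*1000).astype(np.float32)))
E
```

```text
[ 0.56862671 -0.15789387  0.15113321] [-4.20169087e-02  5.25055646e-05  1.41037040e-01] [-0.43040815  0.17539456  0.45506583] [ 0.19  0.7   0.37  1.88 -0.8   1.09  1.09]
11828 [[0.0012, -0.0295, 0.017], [0.0531, -0.0004, 0.0195], [0.0963, 0.0289, 0.0211]]
((48.63602066040039, -0.27467918395996094), (97.33963775634766, 60.12198257446289), 0.036732666194438934)
```

View pics/w11.png

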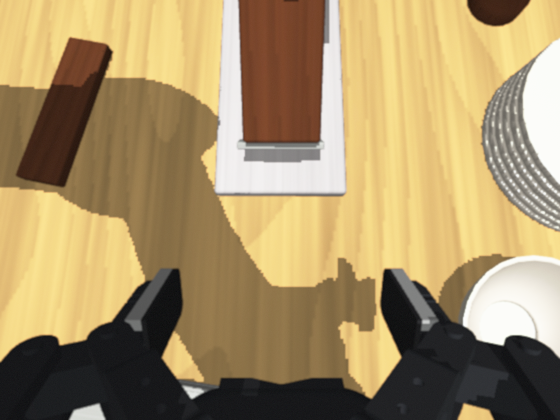

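View pics/s11z.png

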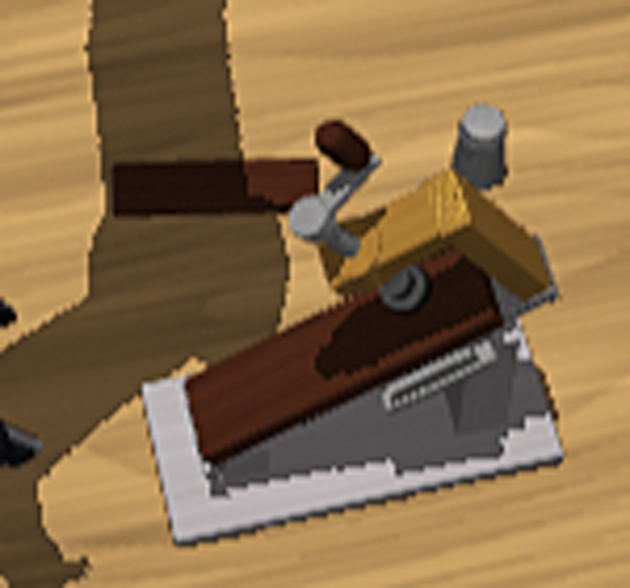

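Emit:
drive_tool([
  [-0.2,0,0,0,0,0,1],
  [-0.4,0,0,0,0,0,1],
  [-0.6,0,-0.1,0,0,0,1],
  [-0.76,-0.07,-0.4,0,0,0,1],
  [-0.76,-0.07,-1,0,0,0,1],
  [-0.76,-0.07,-1,0,0,0,1],
  [-0.76,-0.07,-1,0,0,0,1],
  [-0.76,-0.07,-1,0,0,0,1],
])

```text
time: 19.9
tcp_pos: [0.5485, -0.0368, 0.4438]
ee_rot: [0.354, 0.609, 0.62, -0.347]
wrist_force: [0.1, -0.8, -0.1]
opening: 0.999
```

Emit:
drive_tool([
  [0,0,0,0,0,0,1],
  [0,0,0,0,0,0,1],
  [0,0,0,0,0,0,1],
])

```text
time: 20.2
tcp_pos: [0.5488, -0.0409, 0.4407]
ee_rot: [0.353, 0.609, 0.619, -0.349]
wrist_force: [0.3, -0.7, -0.3]
opening: 1.001
```

```bash
python3 - <<'E'
from h import *
c=snap('wrist','w12')
print(cur()[0],w2b(cur()[0]),cur()[2]['q'].round(2))
P=cloud(c);Q=w2b(P);col=c['color'].astype(int)
rd=(col[...,0]-col[...,2]>15)&(col[...,0]<130)&(Q[...,2]>.12)&(Q[...,2]<.23)&(Q[...,0]>.13)&(Q[...,0]<.25)&(abs(Q[...,1])<.07)
q=Q[rd]; print(len(q),np.percentile(q,[1,50,99],axis=0).round(4).tolist())
t=q[q[:,2]>np.percentile(q[:,2],98)-.004]; print('top',cv2.minEnclosingCircle((t[:,:2]*1000).astype(np.float32)),np.median(t[:,2]))
im=c['color'];
cv2.imwrite('pics/w12b.png',cv2.resize(im[:,:,::-1],(800,600)))
print('proj axis',proj(c,[b2w((.18,0,.122)),b2w((.18,0,.19)),b2w((.221,.019,.217))])*800/560)
E
```

```text
[ 0.54893167 -0.04115627  0.44045337] [0.20399633 0.01791149 0.33307937] [-0.07  0.3   0.45  1.73 -0.63  1.41  0.58]
747 [[0.1718, -0.0107, 0.1205], [0.2233, 0.0179, 0.2133], [0.232, 0.0281, 0.2164]]
top ((221.45680236816406, 18.23320198059082), 9.556015014648438) 0.21496387138329126
proj axis [[425.40489081 279.0597662 ]
 [430.56662653 309.62672276]
 [399.43402585 254.78847145]]
```

View pics/w12b.png

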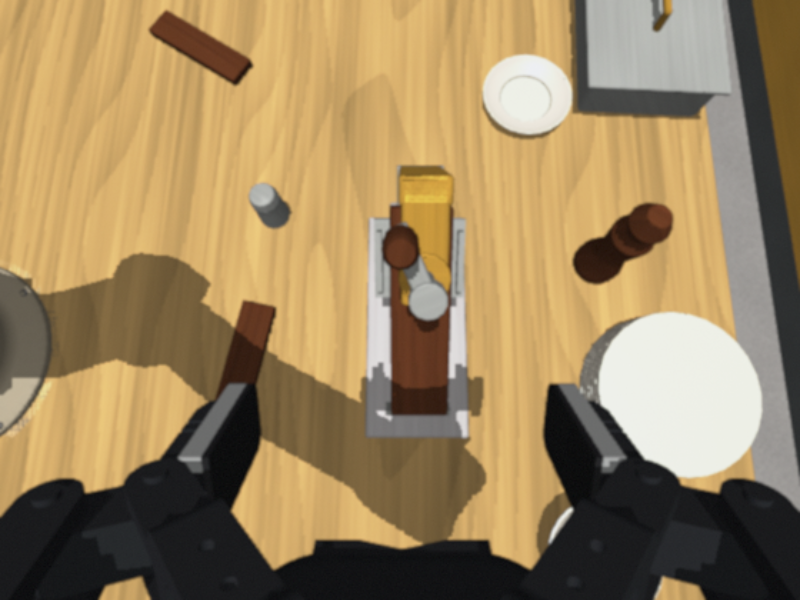

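```bash
python3 - <<'E'
from h import *
print(rel(b2w((.2215,.0182,.24)),TB),rel(b2w((.2215,.0182,.183)),TB))
E
```

```text
[ 3.729e-01 -1.100e-03 -6.690e-02 -3.000e-04 -1.300e-03  1.000e-04] [ 6.009e-01 -1.000e-03 -6.500e-02 -3.000e-04 -1.300e-03  1.000e-04]
```

Emit:
drive_tool([
  [0.15,0,-0.066,0,-0.0013,0,1],
  [0.3,0,-0.066,0,-0.0013,0,1],
  [0.42,0,-0.066,0,-0.0013,0,1],
  [0.5,0,-0.066,0,-0.0013,0,1],
  [0.56,0,-0.066,0,-0.0013,0,1],
  [0.59,0,-0.066,0,-0.0013,0,1],
  [0.6,0,-0.066,0,-0.0013,0,1],
  [0.6,0,-0.066,0,-0.0013,0,1],
])

```text
time: 21.05
tcp_pos: [0.5481, 0.0494, 0.3207]
ee_rot: [0.356, 0.608, 0.617, -0.351]
wrist_force: [-0.1, -0.8, -1.1]
opening: 1.001
```

```bash
python3 - <<'E'
from h import *
print(cur()[0],w2b(cur()[0]),cur()[2]['wrist_force'],rel(b2w((.2215,.0182,.183)),TB))
E
```

```text
[0.54813585 0.04936832 0.32067443] [0.22250462 0.0172853  0.18408481] [-0.10134502 -0.80227479 -1.05482765] [ 0.0043 -0.0037  0.004  -0.0001 -0.     -0.0001]
```

Emit:
drive_tool([
  [0.002,-0.0037,0.004,0,0,0,0.5],
  [0.002,-0.0037,0.004,0,0,0,0.5],
  [0.002,-0.0037,0.004,0,0,0,0],
  [0.002,-0.0037,0.004,0,0,0,0],
  [0.002,-0.0037,0.004,0,0,0,0],
  [0.002,-0.0037,0.004,0,0,0,0],
  [0.002,-0.0037,0.004,0,0,0,0],
])

```text
time: 21.75
tcp_pos: [0.5469, 0.0492, 0.32]
ee_rot: [0.356, 0.608, 0.617, -0.35]
wrist_force: [-2.0, -1.5, 5.7]
opening: 0.232
```

```bash
cat >> h.py <<'E'
def crank(total,step=15,z0=.1835,start=23.7):
    """rows for crank going clockwise to total deg turned from start"""
    p,Rr,s=cur(); b=w2b(p); ph=np.degrees(np.arctan2(b[1],b[0]-.18)); print('at',b.round(4),'phi',ph,'r',np.hypot(b[1],b[0]-.18),s['wrist_force'].round(1),s['opening'])
    return b,ph
def rowsfor(turned_list,z0=.1835,start=23.7):
    for t in turned_list:
        a=np.radians(start-t); tgt=b2w((.18+.045*np.cos(a),.045*np.sin(a),z0-.024*t/360))
        r=rel(tgt,TB); print(t,[float(round(v,3)) for v in r[:3]],[float(round(v,4)) for v in r[3:]])
E
python3 - <<'E'
from h import *
crank(0); rowsfor(range(0,121,15))
E
```

```text
at [0.222  0.0185 0.1836] phi 23.77961499180305 r 0.0459277906776707 [-2.  -1.5  5.7] 0.2324486627563403
0 [0.0, 0.002, 0.003] [-0.0, -0.0001, -0.0001]
15 [0.004, 0.047, -0.01] [-0.0, -0.0001, -0.0001]
30 [0.008, 0.094, -0.011] [-0.0, -0.0001, -0.0001]
45 [0.012, 0.14, 0.0] [-0.0, -0.0001, -0.0001]
60 [0.016, 0.181, 0.023] [-0.0, -0.0001, -0.0001]
75 [0.02, 0.214, 0.056] [-0.0, -0.0001, -0.0001]
90 [0.024, 0.239, 0.096] [-0.0, -0.0001, -0.0001]
105 [0.028, 0.252, 0.141] [-0.0, -0.0001, -0.0001]
120 [0.032, 0.253, 0.188] [-0.0, -0.0001, -0.0001]
```

Emit:
drive_tool([
  [0.004,0.047,-0.01,0,0,0,0],
  [0.008,0.094,-0.011,0,0,0,0],
  [0.012,0.14,0,0,0,0,0],
  [0.016,0.181,0.023,0,0,0,0],
  [0.02,0.214,0.056,0,0,0,0],
  [0.024,0.239,0.096,0,0,0,0],
  [0.028,0.252,0.141,0,0,0,0],
  [0.032,0.253,0.188,0,0,0,0],
])

```text
time: 22.55
tcp_pos: [0.6102, 0.013, 0.289]
ee_rot: [0.356, 0.607, 0.618, -0.351]
wrist_force: [-8.4, -1.7, 10.1]
opening: 0.235
```

```bash
python3 - <<'E'
from h import *
crank(0); rowsfor(range(120,241,15))
E
```

```text
at [ 0.1743 -0.0442  0.1754] phi -97.28761967126083 r 0.04455787864887635 [-8.4 -1.7 10.1] 0.23450378158262916
120 [-0.001, 0.002, -0.003] [-0.0, -0.0002, 0.0002]
135 [0.003, -0.009, 0.043] [-0.0, -0.0002, 0.0002]
150 [0.007, -0.032, 0.084] [-0.0, -0.0002, 0.0002]
165 [0.011, -0.064, 0.118] [-0.0, -0.0002, 0.0002]
180 [0.015, -0.104, 0.142] [-0.0, -0.0002, 0.0002]
195 [0.02, -0.15, 0.155] [-0.0, -0.0002, 0.0002]
210 [0.024, -0.196, 0.156] [-0.0, -0.0002, 0.0002]
225 [0.028, -0.242, 0.145] [-0.0, -0.0002, 0.0002]
240 [0.032, -0.283, 0.123] [-0.0, -0.0002, 0.0002]
```

Tracks well (121° turned).

Emit:
drive_tool([
  [0.003,-0.009,0.043,0,0,0,0],
  [0.007,-0.032,0.084,0,0,0,0],
  [0.011,-0.064,0.118,0,0,0,0],
  [0.015,-0.104,0.142,0,0,0,0],
  [0.02,-0.15,0.155,0,0,0,0],
  [0.024,-0.196,0.156,0,0,0,0],
  [0.028,-0.242,0.145,0,0,0,0],
  [0.032,-0.283,0.123,0,0,0,0],
])

```text
time: 23.35
tcp_pos: [0.5408, -0.0117, 0.2667]
ee_rot: [0.357, 0.608, 0.616, -0.351]
wrist_force: [2.0, -4.5, 4.7]
opening: 0.235
```

```bash
python3 - <<'E'
from h import *
crank(0); rowsfor(range(240,361,15))
for n in ['scene','top']:
    c=snap(n,n+'13')
    (x0,x1,y0,y1)=(240,345,210,300) if n=='scene' else (220,345,130,215)
    im=c['color'][y0:y1,x0:x1,::-1]; f=min(800/im.shape[1],600/im.shape[0]); cv2.imwrite(f'pics/{n}13z.png',cv2.resize(im,None,fx=f,fy=f,interpolation=cv2.INTER_CUBIC))
    Q=w2b(cloud(c));col=c['color'].astype(int)
    pad=(col.sum(-1)<330)&(abs(col[...,0]-col[...,2])<15)&(Q[...,2]>.021)&(Q[...,2]<.09)&(Q[...,0]>.155)&(Q[...,0]<.21)&(abs(Q[...,1])<.03)
    q=Q[pad]; print('pad',len(q),np.percentile(q,[5,50,95],axis=0).round(4).tolist() if len(q) else 0)
E
```

```text
at [0.1428 0.0256 0.1678] phi 145.5313465191269 r 0.045161996041324086 [ 2.  -4.5  4.7] 0.23466004313592953
240 [0.001, -0.004, -0.004] [-0.0002, 0.0003, -0.0005]
255 [0.005, -0.038, -0.036] [-0.0002, 0.0003, -0.0005]
270 [0.009, -0.063, -0.076] [-0.0002, 0.0003, -0.0005]
285 [0.013, -0.076, -0.122] [-0.0002, 0.0003, -0.0005]
300 [0.017, -0.077, -0.169] [-0.0002, 0.0003, -0.0005]
315 [0.021, -0.066, -0.214] [-0.0002, 0.0003, -0.0005]
330 [0.025, -0.043, -0.256] [-0.0002, 0.0003, -0.0005]
345 [0.029, -0.011, -0.289] [-0.0002, 0.0003, -0.0005]
360 [0.033, 0.029, -0.314] [-0.0002, 0.0003, -0.0005]
pad 122 [[0.1687, -0.0134, 0.0285], [0.1834, -0.0053, 0.0399], [0.1931, 0.0053, 0.0668]]
pad 30 [[0.1731, 0.0099, 0.0291], [0.1863, 0.0128, 0.0353], [0.193, 0.0176, 0.0472]]
```

View pics/scene13z.png

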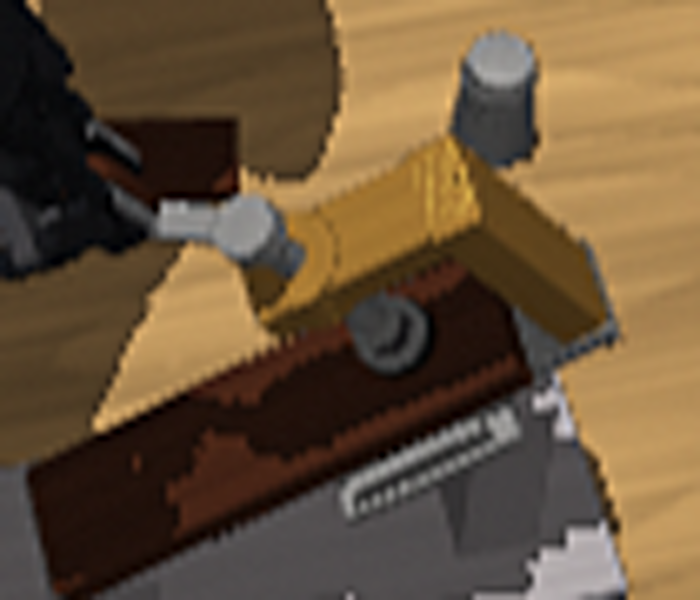

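Emit:
drive_tool([
  [0.005,-0.038,-0.036,0,0,0,0],
  [0.009,-0.063,-0.076,0,0,0,0],
  [0.013,-0.076,-0.122,0,0,0,0],
  [0.017,-0.077,-0.169,0,0,0,0],
  [0.021,-0.066,-0.214,0,0,0,0],
  [0.025,-0.043,-0.256,0,0,0,0],
])

```text
time: 24.05
tcp_pos: [0.5285, 0.0479, 0.2938]
ee_rot: [0.356, 0.608, 0.617, -0.351]
wrist_force: [-0.0, -6.5, 5.4]
opening: 0.237
```

```bash
cat >> h.py <<'E'
def padlook(k):
    crank(0); c=snap('scene','scene%d'%k)
    im=c['color'][210:300,240:345,::-1]; cv2.imwrite('pics/scene%dz.png'%k,cv2.resize(im,None,fx=6.6,fy=6.6,interpolation=cv2.INTER_CUBIC))
    padstat('scene%d'%k)
def padstat(n):
    c=load(n);Q=w2b(cloud(c));col=c['color'].astype(int)
    reg=(Q[...,2]>.021)&(Q[...,2]<.09)&(Q[...,0]>.155)&(Q[...,0]<.21)&(abs(Q[...,1])<.03)
    pad=reg&(abs(col[...,0]-col[...,2])<15)
    q=Q[pad]; v,u=np.nonzero(pad); print(n,'pad',len(q),np.percentile(q[:,2],[5,50,95]).round(4),'px',u.min(),u.max(),v.min(),v.max())
E
python3 - <<'E'
from h import *
padlook(14); 
for n in ['scene0','s4','s11','scene13']: padstat(n)
rowsfor(range(330,451,15))
E
```

```text
at [0.2081 0.037  0.1614] phi 52.768827320610185 r 0.04642624057657269 [-0.  -6.5  5.4] 0.2366872069786444
scene14 pad 123 [0.0235 0.0338 0.0664] px 292 305 255 266
scene0 pad 96 [0.0434 0.054  0.0704] px 291 302 253 263
s4 pad 96 [0.0446 0.0543 0.0705] px 291 302 253 263
s11 pad 95 [0.0447 0.0536 0.0702] px 291 302 253 263
scene13 pad 122 [0.0285 0.0399 0.0668] px 292 304 254 266
330 [-0.001, -0.004, 0.013] [0.0002, -0.0001, -0.0002]
345 [0.003, 0.029, -0.021] [0.0002, -0.0001, -0.0002]
360 [0.007, 0.069, -0.046] [0.0002, -0.0001, -0.0002]
375 [0.011, 0.114, -0.059] [0.0002, -0.0001, -0.0002]
390 [0.015, 0.161, -0.06] [0.0002, -0.0001, -0.0002]
405 [0.019, 0.207, -0.048] [0.0002, -0.0001, -0.0002]
420 [0.023, 0.248, -0.026] [0.0002, -0.0001, -0.0002]
435 [0.027, 0.282, 0.007] [0.0002, -0.0001, -0.0002]
450 [0.031, 0.306, 0.047] [0.0002, -0.0001, -0.0002]
```

View pics/scene14z.png

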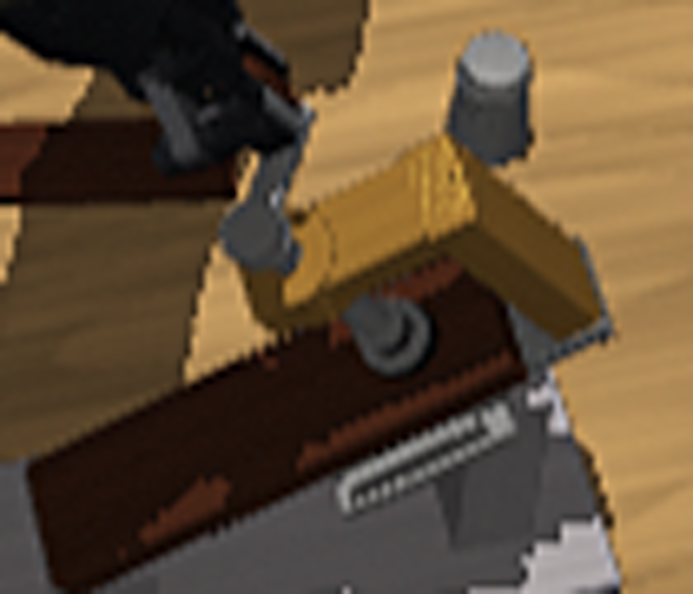

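Emit:
drive_tool([
  [0.003,0.029,-0.021,0,0,0,0],
  [0.007,0.069,-0.046,0,0,0,0],
  [0.011,0.114,-0.059,0,0,0,0],
  [0.015,0.161,-0.06,0,0,0,0],
])

```text
time: 24.5
tcp_pos: [0.5691, 0.0653, 0.2991]
ee_rot: [0.356, 0.608, 0.618, -0.349]
wrist_force: [-2.8, -1.5, 11.0]
opening: 0.231
```

```bash
python3 - <<'E'
from h import *
padlook(15); rowsfor(range(390,511,15))
E
```

```text
at [ 0.2252 -0.0039  0.1576] phi -4.9538686438838795 r 0.045399481157466406 [-2.8 -1.5 11. ] 0.23146142930289776
scene15 pad 120 [0.0227 0.0331 0.0675] px 292 306 255 266
390 [-0.0, -0.004, 0.001] [0.0004, -0.0003, -0.0002]
405 [0.004, 0.042, 0.012] [0.0004, -0.0003, -0.0002]
420 [0.008, 0.083, 0.035] [0.0004, -0.0003, -0.0002]
435 [0.012, 0.117, 0.067] [0.0004, -0.0003, -0.0002]
450 [0.016, 0.141, 0.108] [0.0004, -0.0003, -0.0002]
465 [0.019, 0.154, 0.153] [0.0004, -0.0003, -0.0002]
480 [0.023, 0.155, 0.2] [0.0004, -0.0003, -0.0002]
495 [0.027, 0.143, 0.246] [0.0004, -0.0003, -0.0002]
510 [0.031, 0.121, 0.287] [0.0004, -0.0003, -0.0002]
```

View pics/scene15z.png

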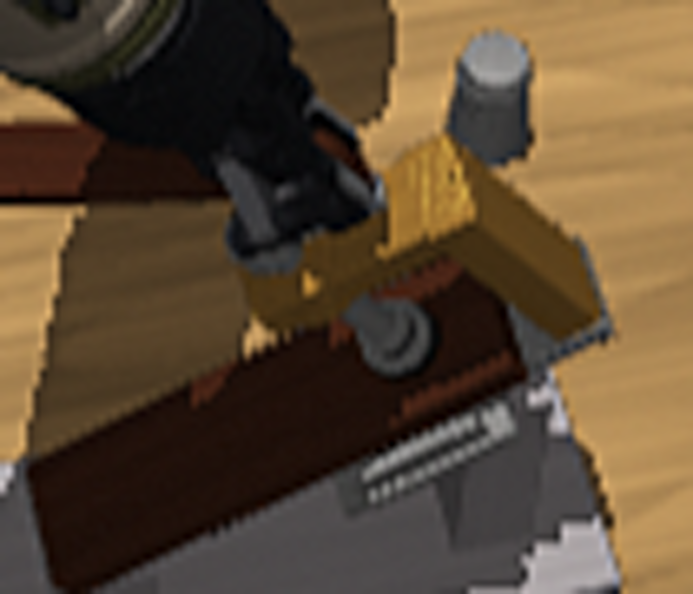

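Emit:
drive_tool([
  [0.004,0.042,0.012,0,0,0,0],
  [0.008,0.083,0.035,0,0,0,0],
  [0.012,0.117,0.067,0,0,0,0],
  [0.016,0.141,0.108,0,0,0,0],
  [0.019,0.154,0.153,0,0,0,0],
  [0.023,0.155,0.2,0,0,0,0],
])

```text
time: 25.15
tcp_pos: [0.6095, 0.0246, 0.2683]
ee_rot: [0.356, 0.608, 0.617, -0.349]
wrist_force: [-2.3, 0.1, 8.3]
opening: 0.234
```

```bash
python3 - <<'E'
from h import *
padlook(16); rowsfor([480,490,500,510,517,523])
E
```

```text
at [ 0.1741 -0.0437  0.1516] phi -97.74140284327227 r 0.044089559402506494 [-2.3  0.1  8.3] 0.23369885315481662
scene16 pad 119 [0.0222 0.0357 0.0653] px 292 306 255 267
480 [-0.0, 0.007, -0.013] [-0.0001, -0.0001, -0.0002]
490 [0.003, 0.001, 0.017] [-0.0001, -0.0001, -0.0002]
500 [0.005, -0.011, 0.047] [-0.0001, -0.0001, -0.0002]
510 [0.008, -0.027, 0.073] [-0.0001, -0.0001, -0.0002]
517 [0.01, -0.041, 0.09] [-0.0001, -0.0001, -0.0002]
523 [0.011, -0.055, 0.103] [-0.0001, -0.0001, -0.0002]
```

Emit:
drive_tool([
  [0.003,0.001,0.017,0,0,0,0],
  [0.005,-0.011,0.047,0,0,0,0],
  [0.008,-0.027,0.073,0,0,0,0],
  [0.01,-0.041,0.09,0,0,0,0],
  [0.011,-0.055,0.103,0,0,0,0],
  [0.011,-0.055,0.103,0,0,0,0],
  [0.011,-0.055,0.103,0,0,0,0],
])

```text
time: 25.9
tcp_pos: [0.5957, 0.0027, 0.2528]
ee_rot: [0.357, 0.608, 0.617, -0.35]
wrist_force: [1.0, -3.6, 5.1]
opening: 0.235
```

```bash
python3 - <<'E'
from h import *
padlook(17)
E
```

```text
at [ 0.1475 -0.0295  0.149 ] phi -137.78594764811172 r 0.04391638056019223 [ 1.  -3.6  5.1] 0.23532552871241919
scene17 pad 116 [0.0223 0.0345 0.067 ] px 292 306 255 267
```

View pics/scene17z.png

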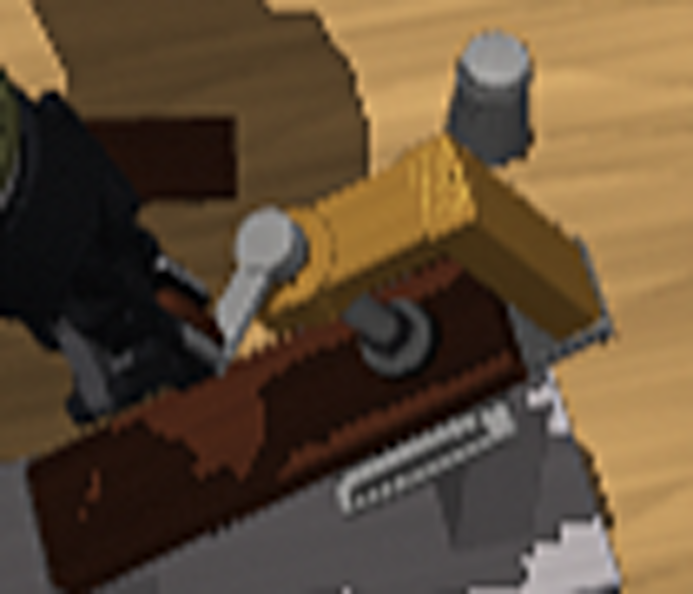

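Emit:
drive_tool([
  [0,0,0,0,0,0,0.6],
  [0,0,0,0,0,0,0.8],
  [0,0,0,0,0,0,0.8],
  [-0.06,0,0,0,0,0,0.8],
  [-0.2,0,0,0,0,0,0.8],
  [-0.4,0,0,0,0,0,0.8],
  [-0.6,0,0,0,0,0,0.8],
  [-0.8,0,0.1,0,0,0,0.8],
])

```text
time: 26.75
tcp_pos: [0.5965, -0.1139, 0.4144]
ee_rot: [0.358, 0.607, 0.617, -0.349]
wrist_force: [0.9, -0.3, -0.1]
opening: 0.801
```

Emit:
drive_tool([
  [-0.1,0.2,0.2,0,0,0,0.8],
  [-0.1,0.2,0.2,0,0,0,0.8],
  [-0.1,0.2,0.2,0,0,0,0.8],
  [-0.1,0.2,0.2,0,0,0,0.8],
])

```text
time: 27.15
tcp_pos: [0.6469, -0.1697, 0.4065]
ee_rot: [0.356, 0.608, 0.617, -0.351]
wrist_force: [-0.8, 0.9, 0.2]
opening: 0.804
```

```bash
python3 - <<'E'
from h import *
crank(0)
c=snap('wrist','w18');s=snap('scene','s18')
for n,cc in (('w',c),('s',s)):
    Q=w2b(cloud(cc));col=cc['color'].astype(int)
    m=(abs(Q[...,2]-.02)<.006)&(Q[...,0]>-.03)&(Q[...,0]<.25)&(abs(Q[...,1])<.05)&(col[...,0]-col[...,2]>5)
    q=Q[m]; print(n,m.sum(),cv2.minAreaRect((q[:,:2]*1000).astype(np.float32)),np.median(q[:,2]))
Q=w2b(cloud(c));col=c['color'].astype(int)
rd=(col[...,0]-col[...,2]>15)&(col[...,0]<130)&(Q[...,2]>.13)&(Q[...,2]<.23)&(Q[...,0]>.1)&(Q[...,0]<.25)&(abs(Q[...,1])<.07)
q=Q[rd]; 
if len(q): t=q[q[:,2]>np.percentile(q[:,2],98)-.004]; print('knob',cv2.minEnclosingCircle((t[:,:2]*1000).astype(np.float32)),np.median(t[:,2]))
padstat('s18')
P=cloud(s); m=(np.hypot(P[...,0]-.475,P[...,1]+.312)<.04)&(P[...,2]>.025)&(P[...,2]<.08); print('pot',m.sum(),np.percentile(P[m],[2,50,98],axis=0).round(3).tolist())
E
```

```text
at [ 0.0744 -0.0781  0.3687] phi -143.53096168198118 r 0.13133180465286828 [-0.8  0.9  0.2] 0.8035015569459805
w 5033 ((125.21499633789062, -0.8279743194580078), (60.49681854248047, 248.2483367919922), 89.89859008789062) 0.019520130335169483
s 1371 ((124.51087951660156, -0.8302955627441406), (64.07859802246094, 251.01129150390625), 89.75330352783203) 0.019499275968208333
knob ((146.80055236816406, -30.339155197143555), 9.253204345703125) 0.1803046109588612
s18 pad 114 [0.0245 0.0341 0.0678] px 292 306 255 266
pot 261 [[0.452, -0.334, 0.028], [0.481, -0.311, 0.046], [0.499, -0.29, 0.054]]
```

View pics/s18.png

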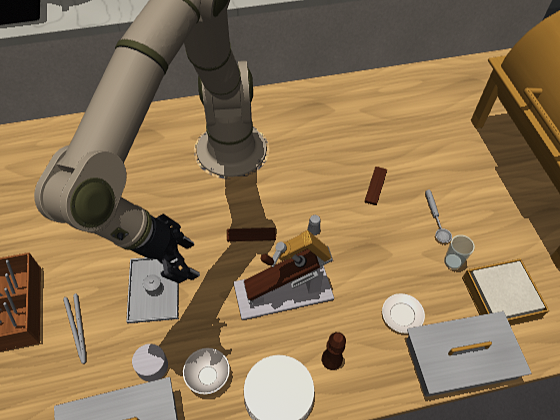

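View pics/w18.png

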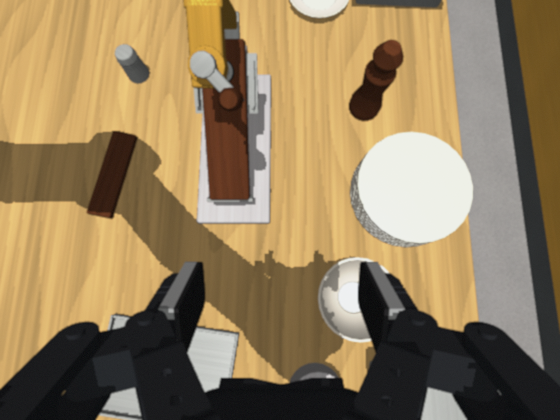

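```bash
python3 - <<'E'
from h import *
print(hand_in())
E
```

```text
the job is handed in; nothing more can be done
None
```

I handed the job in at about 27 s of the 72 s allowed. The pot, plank and clamp all looked right in the last checks, and `hand_in()` reports no verdict. Nothing measured the clamp force directly.

- **Pot:** it stands upright near the middle of the tray, let go. Its top is about 54 mm up and its lid centre was within 1 mm of the target spot.
- **Plank:** it lies flat on the rail with its lower end about 1 mm from the lip. It is under 1 mm off mid-rail and in line to about 0.3°.
- **Clamp:** I turned the crank about 521° clockwise; the handle's final angle and its 35 mm drop agree. In the pictures the pad stopped sinking at about 343°, so it is about half a turn past contact. That makes roughly 26 N on the plank, give or take about 7 N, worked out from the turn and the spring rate.
- **Other things:** the gripper is open and clear of everything. The last scene picture shows the other table things where they were, by eye only.

**Disagreements between checks:** the scene camera placed the stand up to about 10 mm from where the top camera did, so I used the wrist camera to position the bed. One reading of the plank in the hand was off because the arm was still moving, and I repeated it once the arm had settled.

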